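# Build the filter stack in a photometer's filter drawer

### The job

Fit the filter in the bench photometer: pull the filter drawer down the sloping deck to its stop, build the stack in the drawer's round cell in this order - plain spacer ring, then the glass filter disc, then the flanged retaining ring with its flange up, each set down gently, flat and right down on the one below - and push the drawer fully home again. Let go of everything, and leave the specimen cup, the tweezers and the marker where they are.

Things in the scene. Friction and masses are not known exactly. Their poses are not given: they have to be found in the camera images.
- filter_photometer: White bench photometer, 200 deep (x) x 176 wide (y) x 178 high mm, fixed. Origin: centre of underside; x to its rear, y to its left, z up. Its deck slopes up to the rear at 30 degrees, front edge 35 mm high. Over the deck's upper part stands a solid hood, 52 mm high off the deck (plus an 8 mm cap); the filter drawer runs in under it. Nothing else stands out of the deck but drawer and rails.
- filter_drawer (a joint): Travel of the filter drawer in m: 0 is fully home under the hood, 0.080 is out at its stop, down the slope. About 4 N of friction; stays where it is left. Its front plate is upright on the deck, 84 mm wide, 4 mm thick, top 36 mm off the deck. The hood's slot is 79 mm wide, 39 mm high: a stack not seated flat catches on it.
- drawer_grip (a point): Grip point in the black pull fin on the drawer's front plate; moves with it. Axes of the deck: x up the slope, y to photometer's left, z straight off the deck (30 degrees from vertical). The drawer opens along -x. Fin 10 mm thick (y), 28 mm long (x, 14 each way), top 10 mm above this point, foot on the drawer's plate 20 mm below. Front plate from 14 to 18 mm, hood face (drawer home) at 22 mm up the slope.
- spacer_seat (a point): Centre of the cell's floor on the drawer, where the spacer's underside centre belongs; axes as drawer_grip; 58 mm up the slope from the fin's grip point. The cell: aluminium wall, bore 46.6 mm, 5 mm thick, 21.5 mm high, small chamfer, two finger gaps 34 mm wide, down to the floor, on its +y and -y sides; beyond them all is level with the floor or lower. Drawer out: hood face 44 mm up the slope from here.
- filter_seat (a point): Point on the cell's axis, 10 mm above its floor, where the filter's underside centre belongs; axes as spacer_seat. The drawer's front plate starts 40 mm down the slope from the cell's axis and rises 30 mm above the cell's floor.
- ring_seat (a point): Point on the cell's axis, 16 mm above its floor, where the retaining ring's underside centre belongs (its flange then stands 0.5 mm above the cell's wall); axes as spacer_seat.
- tray: Shallow steel instrument tray, 150 (x) x 300 (y) mm, rim 12 mm high, 3 mm sheet (floor 3 mm above the bench), fixed; origin at the centre of its underside. The three parts lie flat on it in a row along its y, about 90 mm apart, in any order.
- spacer: Plain aluminium ring without a flange, 44 mm outside, 34 mm inside, 10 mm high, about 20 g; origin at the centre of its underside, z its axis. Lies flat.
- filter: Glass filter disc in a thin dark steel rim, 44 mm in diameter, 6 mm thick, about 25 g; origin at the centre of its underside, z its axis. Lies flat.
- retaining_ring: Aluminium ring with a flange at its top: lower part 44 mm outside and 6 mm high, flange 54 mm across and 4 mm thick (10 mm high in all), bore 34 mm, about 30 g; origin at the centre of its underside, z its axis. Lies flat, flange up.
- cup: White-lidded specimen cup, 52 mm across, 56 mm high, standing loose on the bench; origin at the centre of its underside. A bystander.
- tweezers: Steel tweezers, 126 mm long, lying loose on the bench; origin at the centre of the underside. A bystander.
- marker: Black marker pen, 135 mm long, lying loose on the bench; origin at the centre of the underside. A bystander.

How it is judged:
By the outcome, as a careful person would: the job done as asked, in the order asked, and still so for the second after the job is handed in, with the robot touching nothing.
It also fails if it takes over 72 s, if anything falls off the work surface, if the arm or the gripper's body presses on something with over 40 N, if the wrist force passes 120 N, or if a joint passes its speed limit or range.

### The arm

A 6-joint arm with a two-finger parallel gripper is mounted at the origin on a cart in front of the work surface, level with it; the furniture and walls round the work are solid. World frame = base frame: x ahead of the robot, y to its left, z up, the work surface at z = 0. Lengths are in mm, angles in rad, forces in N, time in s.
With the tool pointing down it reaches from about 300 to 775 mm from the base axis. Payload 14.6 kg.
Tool frame: the origin (TCP) lies on the centre line of the jaws, within the pads' length; the fingertips stand manip.tcp_to_tips ahead of it and the grasp point (between the pads) lies 5 mm behind it (manip.tcp_to_tips is the distance from the TCP to the fingertips, in mm); z points along the fingers, y is the direction in which the jaws open and shut (so a half turn about z gives the same grasp; the last joint's range is limited). The gripper opens to 94 mm and grips with 3 to 60 N. Pads are 16 mm wide; open, the fingers measure 119 mm over their backs; the gripper's body (75 mm by 177 mm) begins 78 mm behind the grasp point.
Start: joints at [1.066, 0.3, 1.521, -0, 1.321, -0.067], TCP at [233.168, 498.119, 219.446] pointing down, gripper open.
Joint ranges: [-3.03, 3.03], [-0.79, 2.21], [0.23, 2.52], [-1.04, 4.18], [0, 3.07], [-2.55, 2.55]. Speed limits (rad/s): [2.22, 2.22, 2.57, 3.14, 3.14, 3.14].

### API

Orientations are given as [roll, pitch, yaw] about the fixed x, y, z axes, in that order (R = Rz(yaw) Ry(pitch) Rx(roll)).
In Python, from cell import manip, optics, workorder gives the robot as it stands. The module is installed in compiled form; this text tells all that it offers.
- The arm moves only by the tool jog_arm, never from a script. Its argument "deltas" is text: rows parted by semicolons, each of 5 numbers parted by spaces: the shift along the tool's x, y, z in mm, then the turn about the tool's z in rad, then the finger opening in mm, from 0 to 94. In form: tx ty tz twist grip; .... A call has exactly 10 rows; each row is the pose to reach, as a shift and turn from the pose commanded when the call began, along the tool's axes at that moment; what a row does not reach only later rows make up. A row lasts 1/8 s, in which the tool goes at most 62.5 mm and 10.7 degrees, less where a joint would pass 70% of its speed; a pose out of reach is approached as far as the arm can. A call with a gripper value outside its range is refused whole. The fingers move at their own pace and stop on an object; "squeeze" is the grip in N (left out, the last holds). Time passes only in rows, so rows that repeat a pose let the fingers close, or fill a call up. It gives the time, the measured TCP pose, the force and the opening at its end, in the units of the state.
- manip.read_state(): the state, without advancing time (a new reading comes with each control period).
- optics.camera(name): name is "side" or "top" or "wrist"; returns (picture, depth): 480x640x3 uint8, red, green, blue; 480x640 float32, mm along the optical axis (not along the pixel's ray), 0 where there is no reading.
- optics.get_calibration(name): a dict with "intrinsics" (3x3 intrinsics, pixels), "R" (3x3) and "t" (3): a world point X has camera coordinates R X + t; the wrist camera has in their place "hand_eye" (4x4, takes a point from camera to tool coordinates, whose origin is the TCP and whose axes are the flange's). Camera axes: x right, y down, z forward; pixel columns grow to the right and rows downward; lengths in mm; the calibration is good to about 2 mm. The wrist camera is an equidistant fisheye: a pixel r from the principal point sees the ray r / f radians off the axis. A picture is of the moment at which its call begins: read the wrist's pose just before it. get_calibration takes no time and is no camera call.
- workorder.sign_off(): hands the job in, once; it reports no verdict.
The state is a dict: "clock": time; "joints": joint angles; "qd": joint speeds; "effort": joint torques, N m; "eef_pos": TCP position; "eef_rot": TCP orientation; "wrist_force": force on the tool from outside, world axes, zero at the start; "moment": the same for the moment, N m; "finger_gap": finger opening in mm.
Only numpy, scipy, OpenCV 4.12 (cv2) and the standard library are available. Lean on these libraries where they do the work, as an engineer would, in place of code of your own. Each camera call takes 0.05 s, during which the arm holds its last target.

## Working session

There is one attempt and no reset: what is moved stays moved. The work goes in short steps, Python scripts to look and compute and a tool call to move; the robot and the scene stay as the last step left them, time stands still between calls to the robot, and variables do not carry over. Pictures are saved under pics/ and viewed, and the job is handed in when it is done.

Besides the shell and the picture viewer there is one more tool, called after "Request:" as name(argument=value, ...), one argument or row to a line, values as JSON. jog_arm: Moves the arm, as the interface text tells. Its arguments: {"type":"object","properties":{"deltas":{"type":"string"},"squeeze":{"type":"number"}},"required":["deltas"]}

```bash
mkdir -p pics; python3 - <<'E'
from cell import manip, optics, workorder
import cv2,numpy as np
print(manip.tcp_to_tips); s=manip.read_state(); print(s)
for n in("top","side","wrist"):
    p,d=optics.camera(n); np.savez(f"pics/{n}0.npz",p=p,d=d); cv2.imwrite(f"pics/{n}0.png",p[:,:,::-1])
    c=optics.get_calibration(n); print(n,{k:np.round(v,4).tolist() if not isinstance(v,str) else v for k,v in c.items()})
E
```

```text
14.0
{'clock': 0.0, 'joints': array([ 1.06639465e+00,  3.00483120e-01,  1.52159584e+00, -3.56458497e-05,
        1.32067560e+00, -6.66558131e-02]), 'qd': array([-0.00020274, -0.00179949, -0.00088218, -0.00043068, -0.00138216,
       -0.00020633]), 'effort': array([ 6.97115302e-04, -5.31828153e+01, -3.52729511e+01,  7.08051352e-02,
        2.45550263e-02, -1.39454842e-04]), 'eef_pos': array([233.06312341, 497.90517402, 218.87347948]), 'eef_rot': array([-3.14043103e+00, -4.29405456e-05,  2.70385561e+00]), 'wrist_force': array([-1.13345984,  0.15874556,  0.77681155]), 'moment': array([ 0.00857035, -0.02705303, -0.0169792 ]), 'finger_gap': 94.39397170855433}
top {'intrinsics': [[544.3096, 0.0, 315.7564], [0.0, 544.3096, 236.1264], [0.0, 0.0, 1.0]], 'R': [[-0.0062, -0.9999, -0.0095], [-0.9922, 0.0073, -0.1243], [0.1244, 0.0086, -0.9922]], 't': [18.5941, 558.275, 1225.9475]}
side {'intrinsics': [[523.8531, 0.0, 329.7613], [0.0, 523.8531, 246.4117], [0.0, 0.0, 1.0]], 'R': [[0.984, -0.1772, -0.0182], [-0.0934, -0.4262, -0.8998], [0.1517, 0.8871, -0.4359]], 't': [-523.3606, 135.4408, 1172.1696]}
wrist {'intrinsics': [[371.6483, 0.0, 321.8727], [0.0, 371.6483, 236.079], [0.0, 0.0, 1.0]], 'hand_eye': [[0.0012, -0.9638, -0.2666, 78.009], [1.0, 0.0012, 0.0004, -0.4576], [-0.0001, -0.2666, 0.9638, -164.4433], [0.0, 0.0, 0.0, 1.0]]}
```

View pics/top0.png

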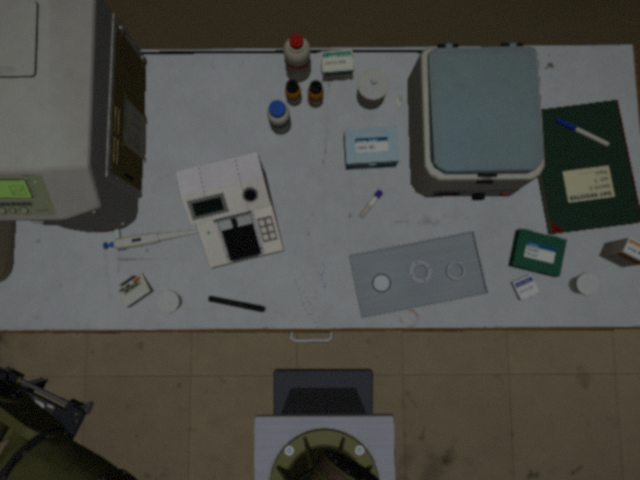

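View pics/side0.png

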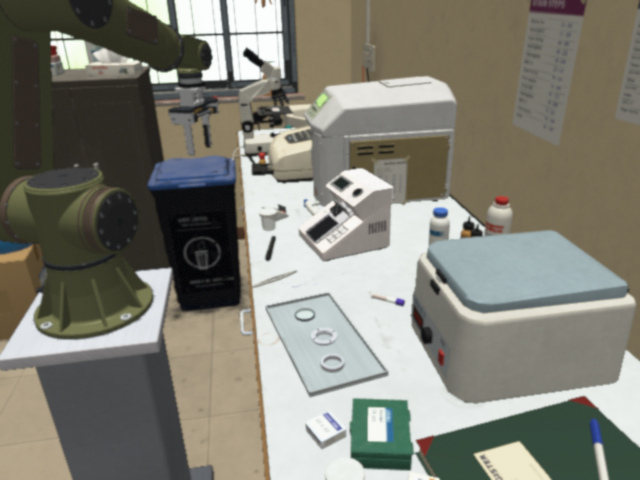

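View pics/wrist0.png

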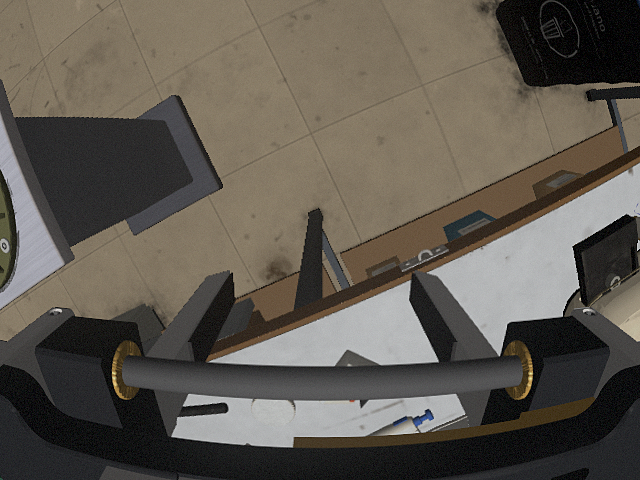

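```bash
python3 - <<'E'
import cv2,numpy as np
p=np.load("pics/top0.npz")['p'][:,:,::-1]
a=cv2.resize(p[140:280,165:295],None,fx=6,fy=6,interpolation=cv2.INTER_CUBIC)[:600]
cv2.imwrite("pics/t_ph.png",cv2.convertScaleAbs(cv2.resize(p[145:275,165:295],(600,600),interpolation=cv2.INTER_CUBIC),alpha=1.5))
cv2.imwrite("pics/t_tr.png",cv2.convertScaleAbs(cv2.resize(p[225:325,345:495],(800,533),interpolation=cv2.INTER_CUBIC),alpha=1.8))
q=np.load("pics/side0.npz")['p'][:,:,::-1]
cv2.imwrite("pics/s_ph.png",cv2.resize(q[160:265,290:400],(628,600),interpolation=cv2.INTER_CUBIC))
E
```

```text
(no output)
```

View pics/t_ph.png

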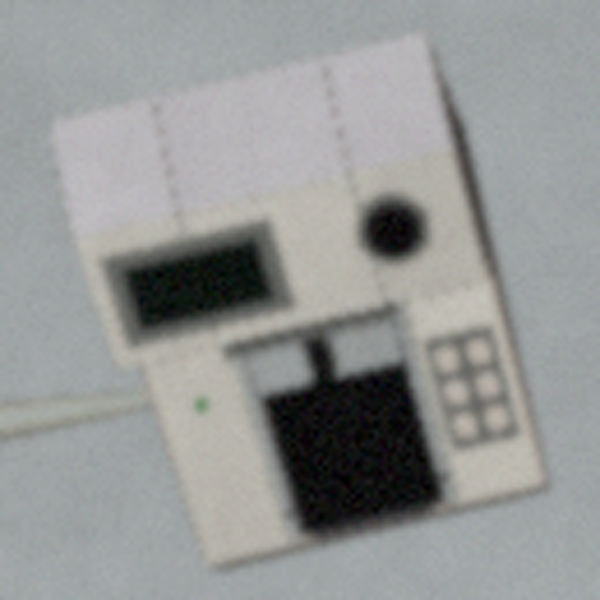

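View pics/t_tr.png

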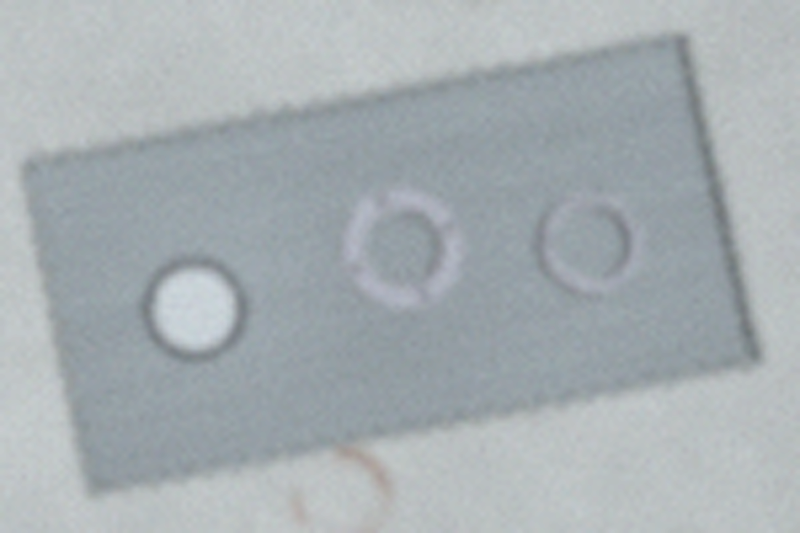

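View pics/s_ph.png

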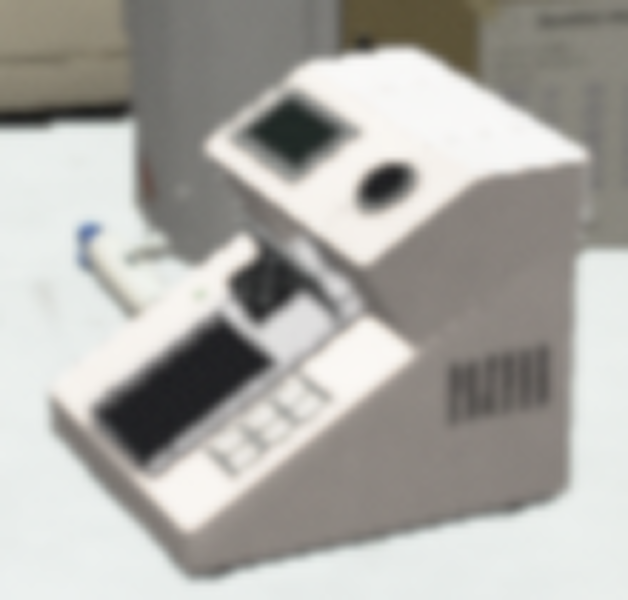

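```bash
cat > h.py <<'E'
import numpy as np,cv2
from cell import manip,optics
def cal(n):
    c=optics.get_calibration(n); return c
def pts(n,d):
    c=cal(n);K=c['intrinsics'];v,u=np.mgrid[0:480,0:640]
    X=np.stack([(u-K[0,2])/K[0,0]*d,(v-K[1,2])/K[1,1]*d,d],-1)
    return (X-np.array(c['t']))@np.array(c['R'])
def ray(n,u,v):
    c=cal(n);K=c['intrinsics'];R=np.array(c['R']);t=np.array(c['t'])
    return -R.T@t, R.T@np.array([(u-K[0,2])/K[0,0],(v-K[1,2])/K[1,1],1])
def onz(n,u,v,z):
    o,d=ray(n,u,v);return o+d*(z-o[2])/d[2]
def proj(n,X):
    c=cal(n);K=np.array(c['intrinsics']);x=np.array(c['R'])@X+np.array(c['t']);x=K@x;return x[:2]/x[2]
E
python3 - <<'E'
from h import *
t=np.load("pics/top0.npz");p,d=t['p'],t['d'];P=pts('top',d)
for u,v in [(381,283),(421,271),(456,270),(300,250),(212,265),(284,250),(225,235),(215,245)]: print(u,v,P[v,u].round(1),d[v,u])
# tray corners (px in crop /5.333)
for a,b in [(25,160),(685,35),(758,360),(92,492)]: print('tray',onz('top',345+a/5.333,225+b/5.333,12).round(1))
for nm,a,b,z in [('filter',194,308,9),('ring',404,247,13),('spacer',590,244,13)]: print(nm,onz('top',345+a/5.333,225+b/5.333,z).round(1))
# deck front lower corners z=35
for a,b in [(215,567),(550,487)]: print('front',onz('top',165+a/4.615,145+b/4.615,35).round(1))
for a,b in [(55,122),(425,35)]: print('rear top',onz('top',165+a/4.615,145+b/4.615,178).round(1))
E
```

```text
381 283 [ 450.1 -136.6   10.7] 1270.1471
421 271 [ 478.2 -233.    -2.4] 1285.7593
456 270 [ 479.8 -314.8    0.6] 1282.3274
300 250 [ 5.299e+02  5.270e+01 -3.000e-01] 1292.6177
212 265 [492.9 254.1  36.7] 1253.0807
284 250 [530.6  91.1  -5.1] 1297.8011
225 235 [558.3 219.5  68.4] 1229.3755
215 245 [536.1 242.4  64.8] 1230.4528
tray [516.  -64.4  12. ]
tray [ 569.4 -356.4   12. ]
tray [ 426.4 -382.1   12. ]
tray [371.3 -91.4  12. ]
filter [ 450.7 -137.6    9. ]
ring [ 476.6 -229.5   13. ]
spacer [ 477.3 -310.8   13. ]
front [486.5 255.2  35. ]
front [525.4  88.   35. ]
rear top [678.7 302.6 178. ]
rear top [717.7 135.3 178. ]
```

Request:
jog_arm(
  deltas="-50 -21 -15 -0.15 94; -100 -42 -30 -0.3 94; -155 -64 -30 -0.45 94; -210 -86 -30 -0.6 94; -265 -109 -30 -0.672 94; -320 -131 -30 -0.672 94; -370 -152 -30 -0.672 94; -406 -167 -30 -0.672 94; -406 -167 -30 -0.672 94; -406 -167 -30 -0.672 94",
)

```text
clock: 1.4
eef_pos: [529.7, 175.1, 249.2]
eef_rot: [3.141, -0.001, -2.907]
wrist_force: [0.6, 0.3, -0.2]
finger_gap: 93.9
```

```bash
cat >> h.py <<'E'
from scipy.spatial.transform import Rotation as Ro
def look(tag):
    s=manip.read_state();p,d=optics.camera('wrist')
    np.savez(f"pics/{tag}.npz",p=p,d=d,pos=s['eef_pos'],rot=s['eef_rot']);cv2.imwrite(f"pics/{tag}.png",p[:,:,::-1]);return s
def wcam(tag):
    z=np.load(f"pics/{tag}.npz");c=cal('wrist');H=np.array(c['hand_eye']);K=np.array(c['intrinsics'])
    T=np.eye(4);T[:3,:3]=Ro.from_euler('xyz',z['rot']).as_matrix();T[:3,3]=z['pos'];return z,T@H,K
def wray(tag,u,v):
    z,T,K=wcam(tag);x=u-K[0,2];y=v-K[1,2];r=np.hypot(x,y);th=r/K[0,0]
    k=np.sin(th)/max(r,1e-9);return T[:3,3],T[:3,:3]@np.array([x*k,y*k,np.cos(th)])
def wonz(tag,u,v,h):
    o,d=wray(tag,u,v);return o+d*(h-o[2])/d[2]
def wproj(tag,X):
    z,T,K=wcam(tag);c=T[:3,:3].T@(np.array(X,float)-T[:3,3]);r=np.hypot(c[0],c[1]);th=np.arctan2(r,c[2]);return K[:2,2]+K[0,0]*th*c[:2]/r
def wcloud(tag):
    z,T,K=wcam(tag);v,u=np.mgrid[0:480,0:640];x=u-K[0,2];y=v-K[1,2];r=np.hypot(x,y)+1e-9;th=r/K[0,0];t=np.tan(th)*z['d']/r
    X=np.stack([x*t,y*t,z['d']],-1);return X@T[:3,:3].T+T[:3,3]
E
python3 - <<'E'
from h import *
s=look('w1');print(s['clock'],s['eef_pos'],s['eef_rot'])
E
```

```text
1.4 [529.68028111 175.12768407 249.21538416] [ 3.14142620e+00 -5.56140628e-04 -2.90736350e+00]
```

View pics/w1.png

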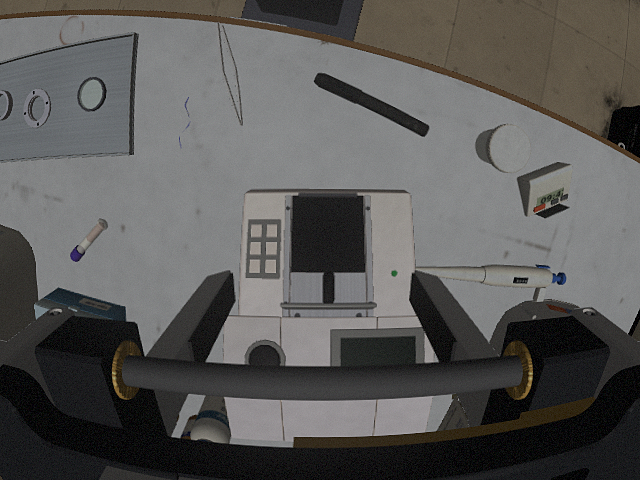

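```bash
python3 - <<'E'
from h import *
p=np.load("pics/w1.npz")['p'][:,:,::-1]
cv2.imwrite("pics/w1c.png",cv2.resize(p[180:330,230:430],(800,600),interpolation=cv2.INTER_CUBIC))
C=wcloud('w1')
for u,v in [(249,197),(405,196),(260,205),(400,205),(400,250),(400,290),(260,300),(390,310),(327,240),(329,285),(329,303),(300,290),(350,290),(360,325),(300,325)]: print(u,v,C[v,u].round(1))
m=np.zeros((480,640),bool); m[200:300,375:405]=1; X=C[m]; X=X[X[:,2]>0]
c=np.median(X,0)
for i in range(5):
    A=np.c_[X[:,:2],np.ones(len(X))];k=np.linalg.lstsq(A,X[:,2],rcond=None)[0];r=X[:,2]-A@k;X=X[abs(r)<max(2,2*np.std(r))]
print(k,np.degrees(np.arctan(np.hypot(*k[:2]))),np.degrees(np.arctan2(k[1],k[0])),len(X),np.std(r))
E
```

```text
249 197 [531.3  98.   38.3]
405 196 [492.5 255.4  37. ]
260 205 [536.3 111.4  41.3]
400 205 [502.5 251.7  41.2]
400 250 [543.2 258.8  64.6]
400 290 [577.2 265.1  85.3]
260 300 [616.8 134.6  90.3]
390 310 [596.  258.8  95. ]
327 240 [551.2 185.6  60.7]
329 285 [575.4 192.5 115.1]
329 303 [589.3 195.8 121.6]
300 290 [596.8 170.   90.6]
350 290 [586.4 216.4  89.1]
360 325 [590.8 221.8 148. ]
300 325 [602.5 174.3 147.1]
[ 5.61549848e-01  1.34431625e-01 -2.74659180e+02] 30.002856344040357 13.462894751429735 2924 0.8214726333390415
```

View pics/w1c.png

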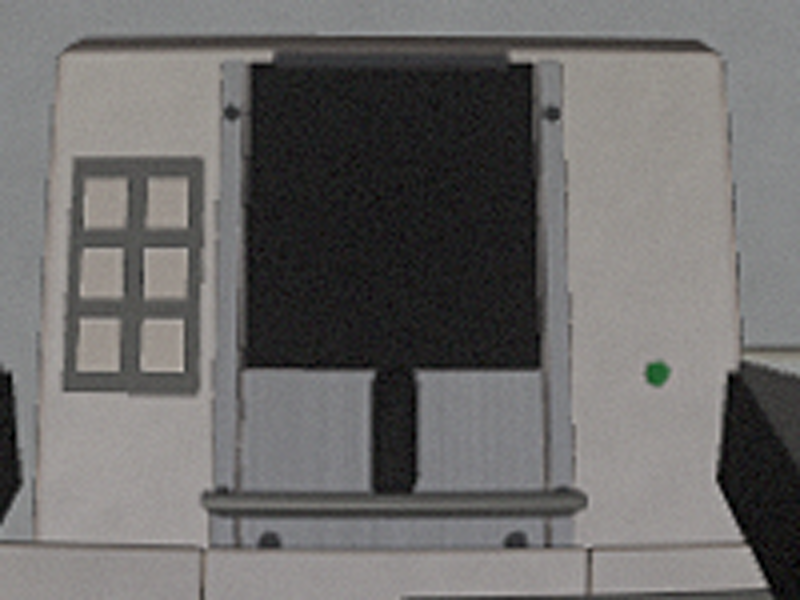

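```bash
cat >> h.py <<'E'
YAW=np.radians(13.46)
EX=np.array([np.cos(YAW)*np.cos(np.pi/6),np.sin(YAW)*np.cos(np.pi/6),.5]);EY=np.array([-np.sin(YAW),np.cos(YAW),0]);EN=np.cross(EX,EY)
D=np.array([EX,EY,EN])   # deck coords = D@X ; h offset below
H0=EN@np.array([0,0,-274.66])
def deck(X): q=np.asarray(X)@D.T; q=q.copy(); q[...,2]-=H0; return q
def undeck(q): q=np.array(q,float); q[...,2]+=H0; return q@D
E
python3 - <<'E'
from h import *
C=wcloud('w1');Q=deck(C)
for v in range(268,312,2): print(v,[Q[v,u].round(1).tolist() for u in (326,329,332)])
print('row'); 
for u in range(318,342,2): print(u,Q[280,u].round(1))
for u in range(276,384,6): print(u,Q[305,u].round(1), Q[292,u].round(1))
E
```

```text
268 [[559.9, 51.1, -0.1], [560.2, 54.0, 2.0], [559.9, 57.0, -0.0]]
270 [[561.9, 51.1, 0.4], [562.0, 54.0, 0.8], [561.9, 57.0, 0.1]]
272 [[569.4, 50.7, 35.1], [569.5, 53.3, 35.3], [569.2, 56.0, 33.7]]
274 [[571.5, 50.7, 37.0], [571.3, 53.3, 35.8], [571.5, 55.9, 36.9]]
276 [[573.3, 50.7, 37.0], [573.5, 53.3, 38.6], [573.1, 55.9, 35.8]]
278 [[574.9, 50.7, 36.0], [575.0, 53.3, 36.8], [575.0, 55.9, 36.9]]
280 [[576.8, 50.7, 37.0], [576.5, 53.3, 34.9], [576.6, 55.9, 35.6]]
282 [[578.5, 50.7, 36.8], [578.5, 53.3, 36.6], [578.2, 56.0, 34.2]]
284 [[580.2, 50.7, 36.3], [580.0, 53.3, 34.7], [580.0, 55.9, 34.7]]
286 [[582.0, 50.7, 36.9], [581.9, 53.3, 36.0], [581.8, 55.9, 35.1]]
288 [[583.7, 50.7, 35.9], [583.7, 53.3, 36.5], [583.6, 55.9, 35.1]]
290 [[585.2, 50.7, 34.3], [585.4, 53.3, 35.7], [585.3, 55.9, 34.6]]
292 [[587.2, 50.7, 36.0], [587.2, 53.3, 36.4], [587.1, 55.9, 35.3]]
294 [[589.0, 50.7, 36.4], [589.1, 53.2, 38.2], [588.8, 55.9, 35.2]]
296 [[590.7, 50.7, 36.0], [590.7, 53.3, 36.4], [590.6, 55.9, 35.7]]
298 [[592.3, 50.7, 35.4], [592.4, 53.3, 36.4], [592.5, 55.8, 36.7]]
300 [[594.1, 50.
[... 811 characters left out ...]
 [598.7  17.9  36.2] [584.1  14.9   4.7]
294 [598.6  23.   35.8] [584.2  20.7   6. ]
300 [598.6  28.3  36.2] [584.   26.3   4.8]
306 [598.6  33.5  36.7] [584.   32.1   5.5]
312 [598.6  38.6  36.8] [584.1  37.8   6. ]
318 [598.4  43.8  35.3] [584.1  43.5   6.7]
324 [598.5  48.9  35.7] [587.   49.   34.6]
330 [598.5  54.1  36.1] [587.1  54.2  35.4]
336 [598.5  59.3  36.4] [584.2  60.5   7.3]
342 [598.5  64.5  35. ] [584.1  66.2   6.2]
348 [598.6  69.6  36.9] [584.2  71.8   6.7]
354 [598.6  74.9  35.3] [584.3  77.5   7. ]
360 [598.7  80.1  36.2] [584.3  83.2   7.1]
366 [598.8  85.2  36.8] [584.2  89.2   5. ]
372 [598.8  90.6  35.4] [584.4  94.7   6.9]
378 [596.6 101.    2.2] [583.9 101.5   0.6]
```

```bash
python3 - <<'E'
from h import *
z,T,K=wcam('w1');C=wcloud('w1');R=Ro.from_euler('xyz',z['rot']).as_matrix();L=(C-z['pos'])@R
d=z['d']
for v in range(265,470,10):
    print(v,[(u,*L[v,u].round(0).astype(int)) for u in (180,195,210,220,230,235) if 0<d[v,u]<300])
print(deck(np.array([0,0,0])), undeck([582,53.2,26]), undeck([560,53.2,6]))
p=z['p'][:,:,::-1]
cv2.imwrite("pics/w1f.png",cv2.convertScaleAbs(cv2.resize(p[250:460,100:240],(400,600),interpolation=cv2.INTER_CUBIC),alpha=2.5))
E
```

```text
265 []
275 [(210, np.int64(10), np.int64(-57), np.int64(6)), (220, np.int64(10), np.int64(-52), np.int64(6)), (230, np.int64(8), np.int64(-48), np.int64(12))]
285 [(210, np.int64(10), np.int64(-53), np.int64(-7)), (220, np.int64(10), np.int64(-49), np.int64(-5)), (230, np.int64(4), np.int64(-47), np.int64(8))]
295 [(195, np.int64(10), np.int64(-57), np.int64(-18)), (210, np.int64(10), np.int64(-50), np.int64(-18)), (220, np.int64(8), np.int64(-47), np.int64(-12)), (230, np.int64(0), np.int64(-47), np.int64(6))]
305 [(195, np.int64(10), np.int64(-54), np.int64(-29)), (210, np.int64(9), np.int64(-48), np.int64(-25)), (220, np.int64(4), np.int64(-47), np.int64(-15)), (230, np.int64(-5), np.int64(-47), np.int64(4))]
315 [(180, np.int64(10), np.int64(-57), np.int64(-38)), (195, np.int64(10), np.int64(-51), np.int64(-36)), (210, np.int64(6), np.int64(-47), np.int64(-29)), (220, np.int64(0), np.int64(-47), np.int64(-17)), (230, np.int64(-66), np.int64(-77), np.int64(107))]
325 [(180, np.int64(10), np.int64(-54), np.int64(-46)), (195, np.int64(10), np.int64(-48), np.int64(-45)), (210, np.int
[... 2923 characters left out ...]
)), (195, np.int64(24), np.int64(-23), np.int64(-120)), (210, np.int64(23), np.int64(-21), np.int64(-118)), (220, np.int64(23), np.int64(-19), np.int64(-118)), (230, np.int64(24), np.int64(-17), np.int64(-119)), (235, np.int64(24), np.int64(-16), np.int64(-119))]
465 [(180, np.int64(24), np.int64(-25), np.int64(-123)), (195, np.int64(23), np.int64(-23), np.int64(-122)), (210, np.int64(23), np.int64(-20), np.int64(-121)), (220, np.int64(22), np.int64(-19), np.int64(-120)), (230, np.int64(24), np.int64(-16), np.int64(-121)), (235, np.int64(24), np.int64(-15), np.int64(-121))]
[  0.          0.        237.8625374] [580.82095194 193.71651727 107.5216605 ] [572.01704278 191.60938514  79.20115242]
```

View pics/w1f.png

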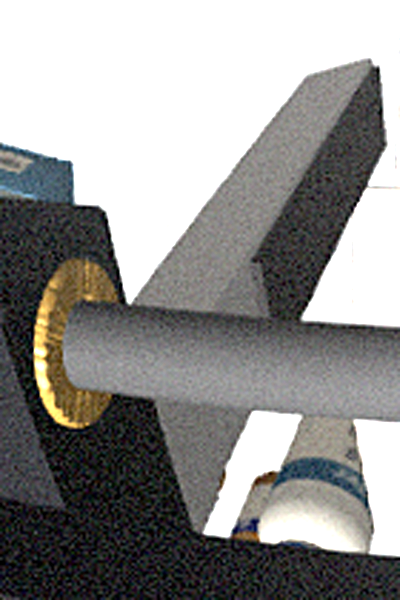

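```bash
python3 - <<'E'
from h import *
C=wcloud('w1');Q=deck(C)
for v in range(306,334,2): print(v,[Q[v,u].round(1).tolist() for u in (300,345,375)])
E
```

```text
306 [[599.5, 28.3, 36.7], [599.4, 67.0, 36.2], [599.7, 93.3, 35.3]]
308 [[600.4, 27.5, 22.8], [600.4, 67.9, 22.9], [599.4, 98.3, 0.1]]
310 [[601.2, 26.5, 5.9], [601.3, 68.9, 6.3], [601.3, 98.3, -0.5]]
312 [[603.1, 26.6, 6.0], [603.2, 68.9, 6.3], [603.3, 98.1, 0.7]]
314 [[605.1, 26.6, 6.3], [605.1, 68.9, 6.4], [605.2, 98.1, 0.9]]
316 [[606.9, 26.5, 5.4], [607.0, 68.8, 7.1], [607.1, 98.3, -0.7]]
318 [[610.4, 29.2, 51.6], [610.4, 66.0, 52.5], [610.8, 90.5, 53.1]]
320 [[612.1, 29.3, 52.8], [612.0, 66.0, 52.1], [612.5, 90.4, 54.3]]
322 [[613.7, 29.3, 52.8], [613.7, 65.9, 53.7], [614.1, 90.6, 52.8]]
324 [[615.3, 29.3, 51.6], [615.3, 66.0, 51.2], [615.7, 90.6, 52.5]]
326 [[617.0, 29.3, 52.1], [617.0, 65.9, 53.1], [617.4, 90.5, 52.5]]
328 [[618.6, 29.3, 52.5], [618.6, 65.9, 51.9], [619.0, 90.6, 51.9]]
330 [[620.3, 29.3, 51.8], [620.3, 65.8, 54.4], [620.7, 90.0, 56.0]]
332 [[621.9, 29.4, 52.8], [621.9, 65.7, 54.9], [622.3, 90.3, 54.1]]
```

Request:
jog_arm(
  deltas="-20 3 30 0 30; -41 6.2 60 0 30; -41 6.2 90 0 30; -41 6.2 90 0 30; -41 6.2 90 0 30; -41 6.2 90 0 30; -41 6.2 90 0 30; -41 6.2 90 0 30; -41 6.2 90 0 30; -41 6.2 90 0 30",
)

```text
clock: 2.7
eef_pos: [568.5, 190.2, 159.4]
eef_rot: [3.142, -0.0, -2.907]
wrist_force: [0.1, 0.2, 0.2]
finger_gap: 29.9
```

```bash
python3 - <<'E'
from h import *
s=look('w2');print(s['eef_pos'])
p=np.load("pics/w2.npz")['p'][:,:,::-1]
cv2.imwrite("pics/w2c.png",cv2.convertScaleAbs(p,alpha=1.6))
for q in ([568,53.2,36],[596,53.2,36],[582,53.2,26]): print(wproj('w2',undeck(q)))
E
```

```text
[568.51682642 190.24821545 159.44601302]
[322.66625842 258.89336299]
[322.66647954 304.73140656]
[322.62936252 283.69775784]
```

View pics/w2c.png

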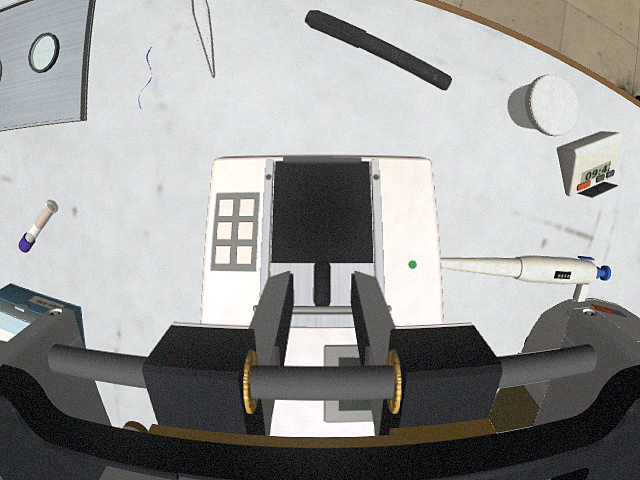

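Request:
jog_arm(
  deltas="0 0 25 0 30; 0 0 45 0 30; 0 0 58.5 0 30; 0 0 58.5 0 30; 0 0 58.5 0 6; 0 0 58.5 0 6; 0 0 58.5 0 6; 0 0 58.5 0 6; 0 0 58.5 0 6; 0 0 58.5 0 6",
  squeeze=25,
)

```text
clock: 4.0
eef_pos: [568.8, 190.3, 101.6]
eef_rot: [-3.141, 0.001, -2.907]
wrist_force: [0.0, -1.4, 5.2]
finger_gap: 10.1
```

Request:
jog_arm(
  deltas="4 0 2.3 0 6; 13 0 7.5 0 6; 22 0 12.7 0 6; 31 0 17.9 0 6; 40 0 23.1 0 6; 49 0 28.3 0 6; 58 0 33.5 0 6; 65 0 37.5 0 6; 69.5 0 40.1 0 6; 70 0 40.4 0 6",
)

```text
clock: 5.25
eef_pos: [504.9, 175.1, 63.7]
eef_rot: [3.141, 0.013, -2.908]
wrist_force: [19.4, 4.5, 12.7]
finger_gap: 9.8
```

```bash
python3 - <<'E'
from h import *
s=look('w3');print(s['eef_pos'],s['wrist_force'],s['finger_gap'])
E
```

```text
[504.862715   175.0970293   63.69933188] [19.42699083  4.50153351 12.6820579 ] 9.84177628923704
```

View pics/w3.png

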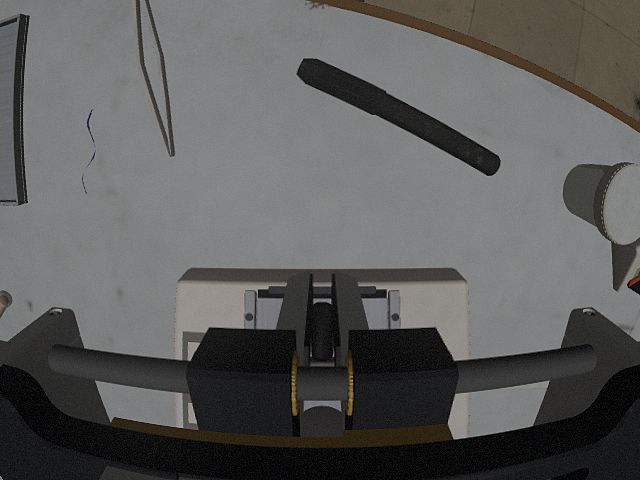

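Request:
jog_arm(
  deltas="1.5 0 0.9 0 6; 1.5 0 0.9 0 6; -2 0 -1.2 0 6; -3 0 -1.8 0 30; -3 0 -1.8 0 30; -3 0 -1.8 0 30; -3 0 -40 0 60; -3 0 -95 0 60; 10 0 -140 0 60; 20 0 -150 0 60",
)

```text
clock: 6.55
eef_pos: [481.2, 169.5, 213.0]
eef_rot: [3.141, 0.004, -2.907]
wrist_force: [0.9, 0.5, -0.4]
finger_gap: 59.5
```

```bash
python3 - <<'E'
from h import *
s=look('w4');print(s['eef_pos'],s['wrist_force'],s['finger_gap'])
print(wproj('w4',undeck([560,53.2,6])))
p=np.load("pics/w4.npz")['p'][:,:,::-1]
cv2.imwrite("pics/w4c.png",cv2.convertScaleAbs(cv2.resize(p[160:340,210:450],(800,600),interpolation=cv2.INTER_CUBIC),alpha=1.4))
E
```

```text
[481.21017331 169.5290535  212.98020854] [ 0.89814563  0.52571196 -0.39453712] 59.49299241015433
[322.12145506 329.19288784]
```

View pics/w4c.png

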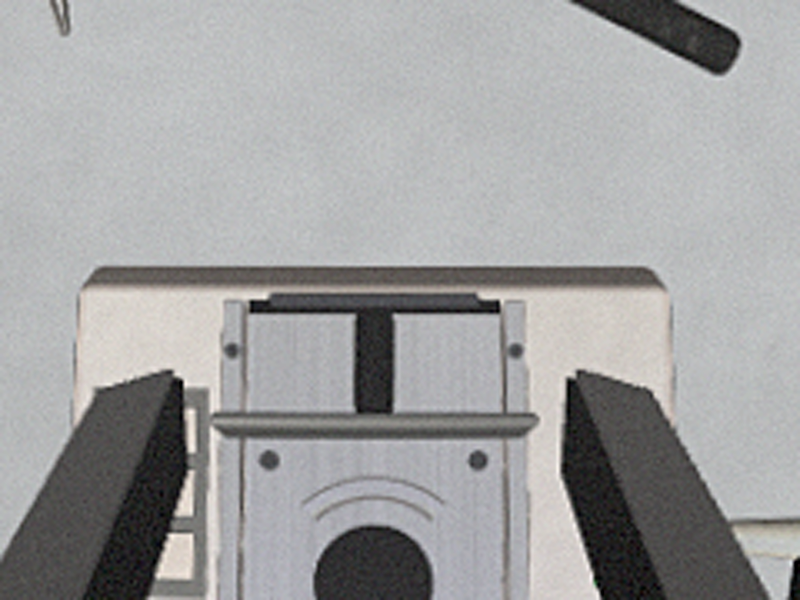

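```bash
python3 - <<'E'
from h import *
C=wcloud('w4');Q=deck(C)
u=322
for v in range(246,362,2): print(v,[Q[v,u].round(1).tolist() for u in (300,323,340)])
E
```

```text
246 [[480.0, 31.7, -1.5], [480.0, 54.0, -1.3], [480.1, 70.5, -1.0]]
248 [[483.3, 32.1, 4.3], [483.2, 54.0, 4.3], [483.4, 70.2, 5.2]]
250 [[485.6, 32.2, 5.9], [485.4, 54.0, 5.4], [485.4, 70.1, 5.5]]
252 [[486.4, 31.9, 0.7], [493.3, 53.9, 33.9], [486.7, 70.3, 2.4]]
254 [[489.5, 32.3, 6.4], [495.6, 53.9, 36.2], [489.6, 70.0, 6.7]]
256 [[491.4, 32.3, 6.2], [497.1, 53.9, 35.0], [491.5, 70.0, 6.7]]
258 [[493.4, 32.3, 6.5], [499.1, 53.9, 36.1], [493.3, 70.0, 6.1]]
260 [[495.4, 32.4, 6.8], [500.7, 53.9, 35.6], [495.0, 70.1, 4.8]]
262 [[497.1, 32.3, 5.5], [502.4, 53.9, 35.0], [496.9, 70.1, 4.7]]
264 [[499.0, 32.4, 5.9], [504.3, 53.9, 35.8], [499.0, 70.0, 5.6]]
266 [[501.1, 32.5, 7.0], [506.0, 53.9, 35.8], [501.0, 69.9, 6.5]]
268 [[502.7, 32.4, 5.3], [507.8, 53.9, 35.9], [503.0, 69.9, 6.9]]
270 [[505.0, 32.5, 7.1], [509.7, 53.9, 37.4], [504.8, 69.9, 6.1]]
272 [[506.6, 32.4, 5.5], [511.3, 53.9, 36.1], [506.8, 69.9, 7.2]]
274 [[508.7, 32.5, 6.8], [513.0, 53.9, 36.1], [508.6, 69.9, 6.4]]
276 [[510.3, 32.4, 4.6], [514.7, 53.9, 36.1], [510.3, 69.9, 5.1]]
278 [[512.2, 32.5, 4.9], [516.4, 53.9, 36.0]
[... 2011 characters left out ...]
5.9], [570.0, 54.0, 4.7], [570.1, 69.6, 5.8]]
342 [[572.0, 32.9, 5.0], [571.8, 54.0, 6.7], [571.9, 69.6, 5.9]]
344 [[573.8, 33.0, 7.2], [573.7, 54.0, 5.6], [573.8, 69.6, 5.2]]
346 [[575.7, 33.0, 5.9], [575.5, 54.0, 7.8], [575.6, 69.5, 6.0]]
348 [[577.6, 33.0, 5.6], [577.4, 54.0, 6.9], [577.6, 69.6, 4.5]]
350 [[579.4, 33.0, 5.7], [579.3, 54.0, 6.4], [579.4, 69.6, 4.9]]
352 [[581.4, 32.9, 4.7], [559.8, 52.8, 350.2], [581.2, 69.5, 6.8]]
354 [[583.2, 33.0, 5.8], [583.0, 54.0, 5.7], [583.2, 69.6, 4.8]]
356 [[585.0, 33.0, 6.6], [584.9, 54.0, 5.5], [583.3, 68.5, 28.3]]
358 [[586.9, 33.0, 6.1], [586.7, 54.0, 6.3], [585.1, 68.4, 28.3]]
360 [[588.8, 33.0, 5.1], [588.5, 54.0, 6.6], [586.9, 68.5, 27.0]]
```

View pics/w4.png

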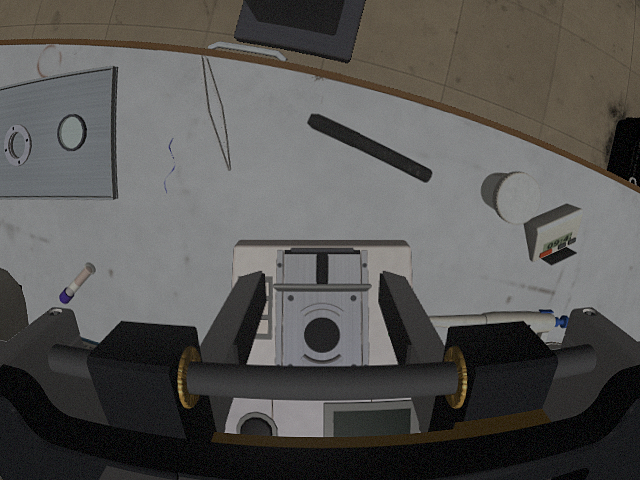

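```bash
python3 - <<'E'
from h import *
z=np.load('pics/w4.npz');g=cv2.cvtColor(z['p'],cv2.COLOR_RGB2GRAY)
def cast(tag,u,v,h):
    o,d=wray(tag,u,v);n=D[2];k=(H0+h-n@o)/(n@d);return deck(o+k*d)
m=((g<60)*255).astype(np.uint8);m[:310]=0;m[362:]=0;m[:,:295]=0;m[:,350:]=0
cs,_=cv2.findContours(m,cv2.RETR_EXTERNAL,cv2.CHAIN_APPROX_NONE);c=max(cs,key=cv2.contourArea);print(cv2.contourArea(c),cv2.boundingRect(c))
P=np.array([cast('w4',*q[0],6) for q in c]);A=np.c_[2*P[:,:2],np.ones(len(P))];s=np.linalg.lstsq(A,(P[:,:2]**2).sum(1),rcond=None)[0]
print('hole centre',s[:2],'r',np.sqrt(s[2]+s[0]**2+s[1]**2))
# plate lateral extents
Q=deck(wcloud('w4'))
for v in (286,):
  r=Q[v,:,2];u=np.where((r>33)&(r<39))[0];u=u[(u>250)&(u<400)];print(u.min(),u.max(),Q[v,u.min()],Q[v,u.max()])
cv2.imwrite("pics/w4d.png",cv2.convertScaleAbs(cv2.resize(z['p'][290:370,260:380,::-1],(800,533),interpolation=cv2.INTER_CUBIC),alpha=1.4))
E
```

```text
912.0 (304, 318, 36, 35)
hole centre [565.02525264  52.58559067] r 15.706596798100083
273 370 [523.48185963  11.14105586  35.20655292] [523.43533384  94.10232145  35.2178387 ]
```

View pics/w4d.png

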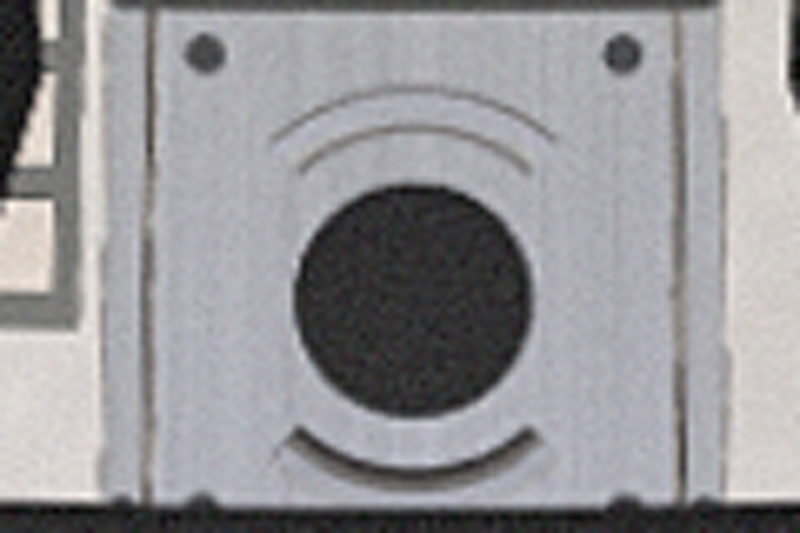

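Request:
jog_arm(
  deltas="12 -45 0 0 60; 26 -100 5 0 60; 40 -155 10 0 60; 55 -210 20 0 60; 70 -265 30 0 60; 85 -320 40 0 60; 100 -375 50 0 60; 112 -425 60 0 60; 120 -454 63 0 60; 120 -454 63 0 60",
  squeeze=6,
)

```text
clock: 7.85
eef_pos: [468.6, -301.0, 145.2]
eef_rot: [3.139, -0.002, -2.91]
wrist_force: [-0.2, 0.1, 0.2]
finger_gap: 60.2
```

```bash
python3 - <<'E'
from h import *
s=look('w5');print(s['eef_pos'],s['eef_rot'],s['joints'].round(2))
print(wproj('w5',[477,-311,13]))
E
```

```text
[ 468.56528678 -301.04461991  145.23560132] [ 3.13905378e+00 -2.22044079e-03 -2.90982416e+00] [-0.64  0.39  1.58 -0.    1.17 -2.44]
[307.42085489 238.79121457]
```

View pics/w5.png

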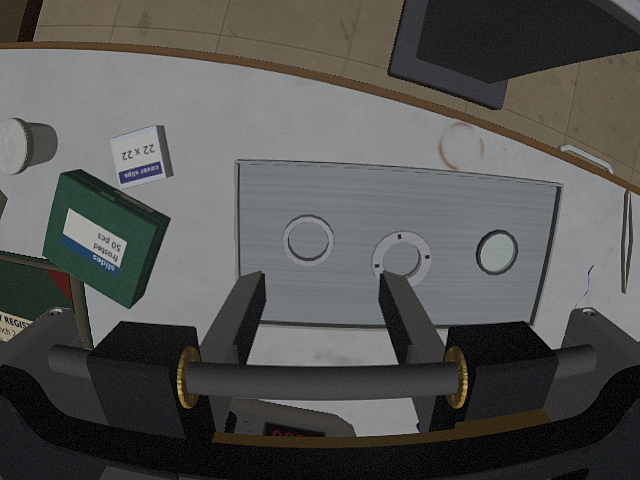

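```bash
cat >> h.py <<'E'
def circ(tag,u0,v0,hw,z,tops):
    zz=np.load(f'pics/{tag}.npz');g=cv2.GaussianBlur(cv2.cvtColor(zz['p'],cv2.COLOR_RGB2GRAY),(3,3),0).astype(float)
    # radial edge search in world plane: sample around approx centre
    c=wonz(tag,u0,v0,z)[:2]
    for it in range(4):
        E=[]
        for a in np.arange(0,2*np.pi,np.pi/90):
            best=[]
            rr=np.arange(tops-3,tops+3.01,.25);val=[]
            for r in rr:
                q=wproj(tag,[c[0]+r*np.cos(a),c[1]+r*np.sin(a),z]);val.append(cv2.getRectSubPix(g.astype(np.float32),(1,1),(float(q[0]),float(q[1])))[0,0])
            dv=np.abs(np.gradient(np.array(val)));i=np.argmax(dv);E.append([c[0]+rr[i]*np.cos(a),c[1]+rr[i]*np.sin(a),dv[i],rr[i]])
        E=np.array(E);w=E[:,2]>np.percentile(E[:,2],40);X=E[w]
        for _ in range(5):
            A=np.c_[2*X[:,:2],np.ones(len(X))];s=np.linalg.lstsq(A,(X[:,:2]**2).sum(1),rcond=None)[0];r=np.sqrt(s[2]+s[0]**2+s[1]**2)
            e=abs(np.hypot(X[:,0]-s[0],X[:,1]-s[1])-r);k=e<max(.4,2*e.std());X=X[k]
        c=s[:2]
    return c,r,len(X),e.std()
E
python3 - <<'E'
from h import *
z=np.load('pics/w5.npz')
cv2.imwrite("pics/w5c.png",cv2.resize(z['p'][200:300,270:530,::-1],(800,308),interpolation=cv2.INTER_CUBIC))
for nm,u,v,h,rs in (('spacer',308,240,13,(22,17)),('ring',401,258,13,(27,17)),('filter',497,252,9,(22,))):
    for r in rs: print(nm,r,circ('w5',u,v,0,h,r))
E
```

```text
Traceback (most recent call last):
  File "h.py", line 49, in circ
    q=wproj(tag,[c[0]+r*np.cos(a),c[1]+r*np.sin(a),z]);val.append(cv2.getRectSubPix(g.astype(np.float32),(1,1),(float(q[0]),float(q[1])))[0,0])
  File "h.py", line 29, in wproj
    z,T,K=wcam(tag);c=T[:3,:3].T@(np.array(X,float)-T[:3,3]);r=np.hypot(c[0],c[1]);th=np.arctan2(r,c[2]);return K[:2,2]+K[0,0]*th*c[:2]/r
          ~~~~^^^^^
  File "h.py", line 21, in wcam
    z=np.load(f"pics/{tag}.npz");c=cal('wrist');H=np.array(c['hand_eye']);K=np.array(c['intrinsics'])
                                   ~~~^^^^^^^^^
  File "h.py", line 4, in cal
    c=optics.get_calibration(n); return c
ValueError: time passes only in moves, steps and waits
```

View pics/w5c.png

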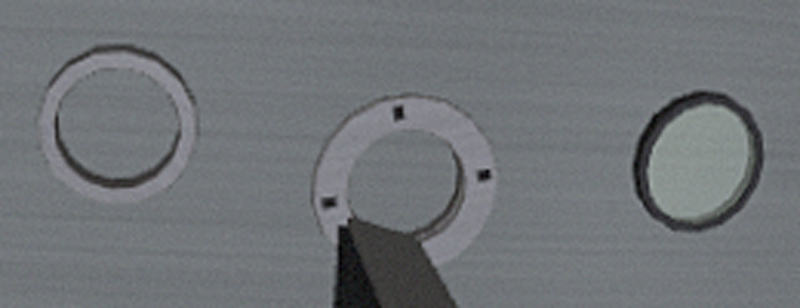

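```bash
cat >> h.py <<'E'
import os,pickle
if not os.path.exists('cal.pkl'): pickle.dump({n:optics.get_calibration(n) for n in('top','side','wrist')},open('cal.pkl','wb'))
CAL=pickle.load(open('cal.pkl','rb'))
def cal(n): return CAL[n]
_c={}
_w=wcam
def wcam(tag):
    if tag not in _c: _c[tag]=_w(tag)
    return _c[tag]
E
python3 - <<'E'
from h import *
for nm,u,v,h,rs in (('spacer',308,240,13,(22,17)),('ring',401,258,13,(27,17)),('filter',497,252,9,(22,))):
    for r in rs: print(nm,r,circ('w5',u,v,0,h,r))
E
```

```text
spacer 22 (array([ 476.84758596, -310.49887803]), np.float64(19.05711573637095), 90, np.float64(0.08100366468140945))
spacer 17 (array([ 476.77385627, -310.39107619]), np.float64(18.993085007125465), 72, np.float64(0.11897572587568173))
ring 27 (array([ 477.3752341 , -228.12410542]), np.float64(25.744194531394925), 77, np.float64(0.11986415129504757))
ring 17 (array([ 474.28513314, -230.74164821]), np.float64(16.667692235621086), 54, np.float64(0.1089052034313353))
filter 22 (array([ 450.63457923, -141.63019703]), np.float64(20.255686746316943), 56, np.float64(0.10690518005601529))
```

```bash
sed -i 's/tops-3,tops+3.01/tops-1.6,tops+1.61/' h.py; python3 - <<'E'
from h import *
for nm,u,v,h,rs in (('spacer',308,240,13,(22,17)),('ring',401,258,13,(27,17)),('filter',497,252,9,(22,18))):
    for r in rs: print(nm,r,circ('w5',u,v,0,h,r))
g=np.load('pics/w5.npz')['p'].mean(2)
print(g[240,275:340].astype(int)); print(g[205:275,308].astype(int))
E
```

```text
spacer 22 (array([ 478.9284423 , -310.32470876]), np.float64(20.92564206931783), 88, np.float64(0.10846253799618329))
spacer 17 (array([ 478.85366014, -310.3171311 ]), np.float64(17.224841719221132), 102, np.float64(0.08533737810953855))
ring 27 (array([ 477.20610337, -229.29301562]), np.float64(26.303883126490096), 35, np.float64(0.094044301514696))
ring 17 (array([ 474.44304476, -230.43458482]), np.float64(16.405518336400874), 59, np.float64(0.11474130266590031))
filter 22 (array([ 450.70959366, -140.03478503]), np.float64(21.554782239868057), 83, np.float64(0.07874891638794283))
filter 18 (array([ 451.43986745, -138.0524756 ]), np.float64(18.413849680476883), 90, np.float64(0.1210788917608447))
[119 117 116 118 115 115 112 119 133 133 139 134 110  33 115 120 122 118
 117 119 118 120 117 119 118 117 116 118 114 117 122 117 120 119 117 117
 117 123 119 118 119 122 119 120 117 118 119 117 122 125 119 121 119 100
 140 141 140 141 119 100 131 120 125 122 117]
[118 118 122 122 118 115 116 119 125  91  56  83 122 142 138 141 138 122
 121 122 120 120 121 118 118 120 117 114 120 117 117 123 118 120 117 119
 114 112 120 118 121 121 117 118 116 113 121 119 119 115 120 124 109  49
  52  59 118 137 137 132 126 119 116 116 119 109 114 120 123 121]
```

Request:
jog_arm(
  deltas="-1.3 -6 30 0 60; -2.6 -12 60 0 60; -2.6 -12 77.5 0 60; -2.6 -12 77.5 0 60; -2.6 -12 77.5 0 60; -2.6 -12 77.5 0 60; -2.6 -12 77.5 0 60; -2.6 -12 77.5 0 60; -2.6 -12 77.5 0 60; -2.6 -12 77.5 0 60",
)

```text
clock: 9.15
eef_pos: [474.9, -311.1, 70.1]
eef_rot: [-3.142, 0.0, -2.907]
wrist_force: [-0.7, 0.6, 0.3]
finger_gap: 60.0
```

```bash
python3 - <<'E'
from h import *
s=look('w6');print(s['eef_pos'],s['eef_rot'],s['joints'].round(2))
q=wproj('w6',[478.9,-310.3,13]);print(q)
for r in (21,17): print(circ('w6',q[0],q[1],0,13,r))
z=np.load('pics/w6.npz')
cv2.imwrite("pics/w6c.png",cv2.resize(z['p'][200:400,200:460,::-1],(780,600),interpolation=cv2.INTER_CUBIC))
E
```

```text
[ 474.91381043 -311.14854915   70.06760134] [-3.14156355e+00  5.45235075e-06 -2.90743805e+00] [-0.64  0.5   1.61 -0.    1.03 -2.45]
[321.67335693 267.93833967]
(array([ 478.70089108, -310.70907485]), np.float64(20.89021954772281), 99, np.float64(0.12091895216880498))
(array([ 478.96428099, -310.60728433]), np.float64(17.095942564544522), 107, np.float64(0.09185289291169461))
```

View pics/w6c.png

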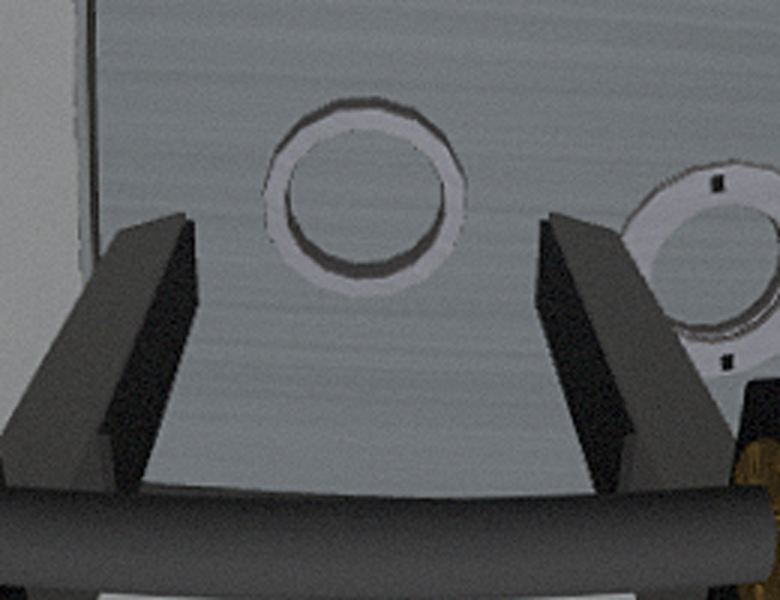

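```bash
python3 - <<'E'
from h import *
z,T,K=wcam('w6');R=Ro.from_euler('xyz',z['rot']).as_matrix()
for x in (10,8,-8,-10): print(x,[wproj('w6',R@np.array([x,y,14])+z['pos']).round(1) for y in(-42.5,-30,30)])
E
```

```text
10 [array([240.4, 270.8]), array([263.9, 271.1]), array([379.8, 271.2])]
8 [array([240.6, 274.4]), array([264.1, 274.7]), array([379.6, 274.8])]
-8 [array([242.9, 301.9]), array([265.7, 302.4]), array([378. , 302.6])]
-10 [array([243.2, 305.2]), array([265.9, 305.8]), array([377.7, 305.9])]
```

Request:
jog_arm(
  deltas="0 0 20 0 56; 0 0 40 0 56; 0 0 50 0 56; 0 0 51.5 0 56; 0 0 51.5 0 40; 0 0 51.5 0 40; 0 0 51.5 0 40; 0 0 51.5 0 40; 0 0 51.5 0 40; 0 0 51.5 0 40",
  squeeze=6,
)

```text
clock: 10.45
eef_pos: [475.2, -311.3, 19.1]
eef_rot: [-3.141, 0.001, -2.907]
wrist_force: [0.1, -0.5, 5.3]
finger_gap: 43.7
```

```bash
cat > plan.py <<'E'
from h import *
cy=3.3758;TX=np.array([np.cos(cy),np.sin(cy),0]);TY=np.array([np.sin(cy),-np.cos(cy),0]);TZ=np.array([0,0,-1.])
e=np.array([np.cos(YAW),np.sin(YAW),0])
def rel(frm,to):
    d=np.array(to)-np.array(frm);return np.array([d@TX,d@TY,d@TZ]).round(1)
def add(frm,t): return np.array(frm)+t[0]*TX+t[1]*TY+t[2]*TZ
E
python3 - <<'E'
from plan import *
cmd=np.array([530.1,174.7,249.45])
for t in [(-41,6.2,90),(0,0,58.5),(70,0,40.4),(20,0,-150),(120,-454,63),(-2.6,-12,77.5),(0,0,51.5)]: cmd=add(cmd,t)
print('cmd',cmd)
a=None
for h in (60,30,20,16,12,8,5):
    M=undeck([565,52.7,6+h]);T=M-3.65*e+[0,0,11.1];print(h,M.round(1),T.round(1),rel(cmd,T), '' if a is None else rel(a,T));
    if a is None:a=T
E
```

```text
cmd [ 474.94967953 -311.16360447   18.55      ]
60 [547.2 185.1 133.7] [543.6 184.3 144.8] [-181.8  466.  -126.2] 
30 [561.8 188.6 107.7] [558.2 187.8 118.8] [-196.8  466.  -100.2] [-15.   0.  26.]
20 [566.6 189.8  99. ] [563.1 189.  110.1] [-201.8  466.   -91.6] [-20.    0.   34.6]
16 [568.6 190.3  95.6] [565.  189.4 106.7] [-203.8  466.   -88.1] [-22.    0.   38.1]
12 [570.5 190.7  92.1] [567.  189.9 103.2] [-205.8  466.   -84.6] [-24.    0.   41.6]
8 [572.5 191.2  88.6] [568.9 190.4  99.7] [-207.8  466.   -81.2] [-26.   0.  45.]
5 [573.9 191.5  86. ] [570.4 190.7  97.1] [-209.3  466.   -78.6] [-27.5   0.   47.6]
```

Request:
jog_arm(
  deltas="0 0 -40 0 40; -5 12 -90 0 40; -25 65 -135 0 40; -46 120 -155 0 40; -68 175 -155 0 40; -90 230 -155 0 40; -112 285 -155 0 40; -134 340 -155 0 40; -155 395 -155 0 40; -172 440 -155 0 40",
)

```text
clock: 11.7
eef_pos: [539.9, 159.0, 173.4]
eef_rot: [3.142, -0.0, -2.907]
wrist_force: [0.2, 0.1, -0.0]
finger_gap: 43.7
```

Request:
jog_arm(
  deltas="-8 20 10 0 40; -9.8 26 20 0 40; -9.8 26 28.8 0 40; -9.8 26 28.8 0 40; -9.8 26 28.8 0 40; -9.8 26 28.8 0 40; -9.8 26 28.8 0 40; -9.8 26 28.8 0 40; -9.8 26 28.8 0 40; -9.8 26 28.8 0 40",
)

```text
clock: 12.95
eef_pos: [543.6, 184.4, 144.8]
eef_rot: [-3.142, 0.0, -2.907]
wrist_force: [0.3, -0.5, -0.9]
finger_gap: 43.5
```

```bash
python3 - <<'E'
from plan import *
s=look('w7');print(s['eef_pos'],s['eef_rot'],s['finger_gap'],s['wrist_force'])
z=np.load('pics/w7.npz')
cv2.imwrite("pics/w7c.png",cv2.resize(z['p'][220:420,190:450,::-1],(780,600),interpolation=cv2.INTER_CUBIC))
print('disc',wproj('w7',undeck([565,52.7,66])),'seat',wproj('w7',undeck([565,52.7,6])))
E
```

```text
[543.62955237 184.39478733 144.77038504] [-3.14159079e+00  5.26618033e-05 -2.90732203e+00] 43.51120747749719 [ 0.3451447  -0.50919305 -0.87659601]
disc [321.6528696  297.85372047] seat [321.67430366 305.53541076]
```

View pics/w7c.png

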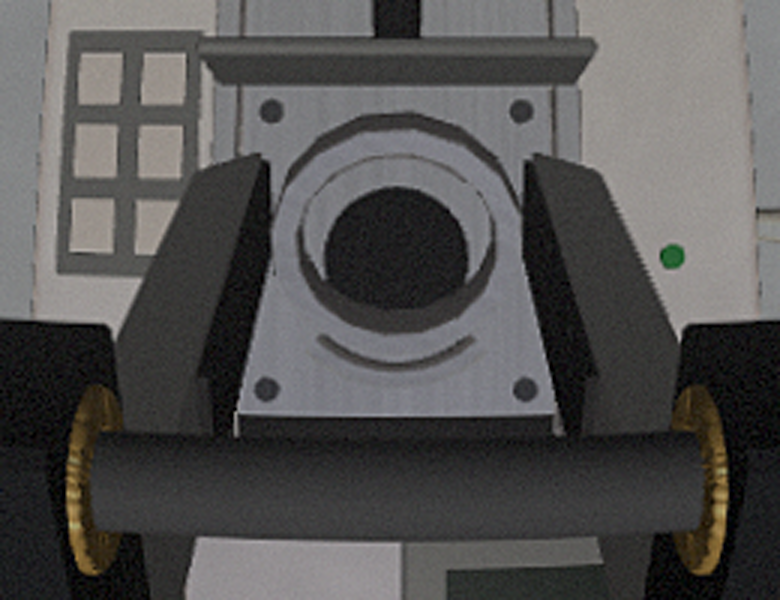

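Request:
jog_arm(
  deltas="-5 0 8.7 0 40; -10 0 17.3 0 40; -15 0 26 0 40; -17.5 0 30.3 0 40; -19 0 32.9 0 40; -20 0 34.6 0 40; -21 0 36.4 0 40; -22 0 38.1 0 40; -23 0 39.8 0 40; -24 0 41.6 0 40",
)

```text
clock: 14.25
eef_pos: [567.0, 189.9, 103.1]
eef_rot: [3.142, -0.0, -2.907]
wrist_force: [-1.0, -0.6, 0.7]
finger_gap: 43.6
```

```bash
python3 - <<'E'
from plan import *
s=look('w8');print(s['eef_pos'],s['finger_gap'],s['wrist_force'])
z=np.load('pics/w8.npz')
cv2.imwrite("pics/w8c.png",cv2.resize(z['p'][220:420,190:450,::-1],(780,600),interpolation=cv2.INTER_CUBIC))
E
```

```text
[566.96423309 189.94735164 103.08986504] 43.618042155915255 [-0.96428915 -0.59324827  0.74004854]
```

View pics/w8c.png

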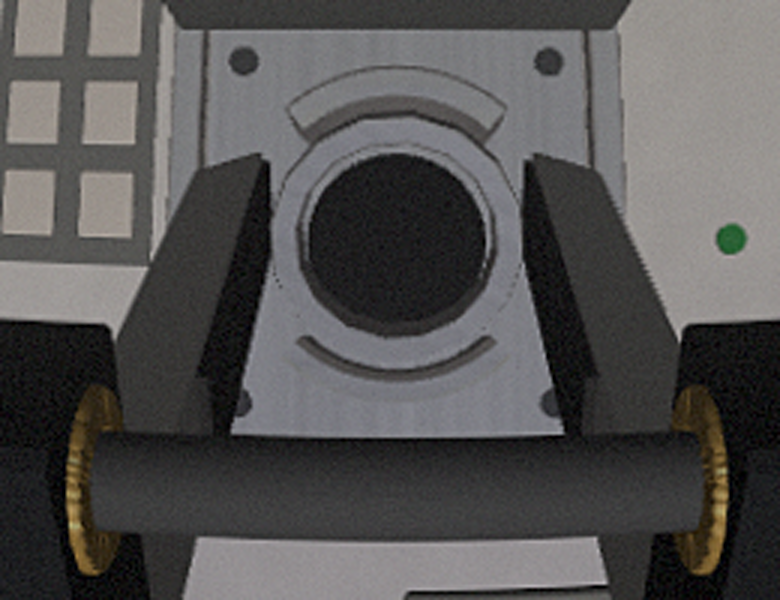

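Request:
jog_arm(
  deltas="-0.5 0 0.9 0 40; -1 0 1.7 0 40; -1.5 0 2.6 0 40; -2 0 3.5 0 40; -2.5 0 4.3 0 40; -2.5 0 4.3 0 40; -2.5 0 4.3 0 46; -2.5 0 4.3 0 50; -2.5 0 4.3 0 54; -2.5 0 4.3 0 54",
)

```text
clock: 15.55
eef_pos: [569.4, 190.5, 98.9]
eef_rot: [3.142, 0.0, -2.907]
wrist_force: [0.0, -0.8, 0.4]
finger_gap: 54.3
```

```bash
python3 - <<'E'
from plan import *
s=look('w9');print(s['eef_pos'],s['finger_gap'],s['wrist_force'])
z=np.load('pics/w9.npz')
cv2.imwrite("pics/w9c.png",cv2.resize(z['p'][220:420,190:450,::-1],(780,600),interpolation=cv2.INTER_CUBIC))
E
```

```text
[569.41288972 190.50949533  98.86246699] 54.27909227213829 [ 0.04834068 -0.78250886  0.35134397]
```

View pics/w9c.png

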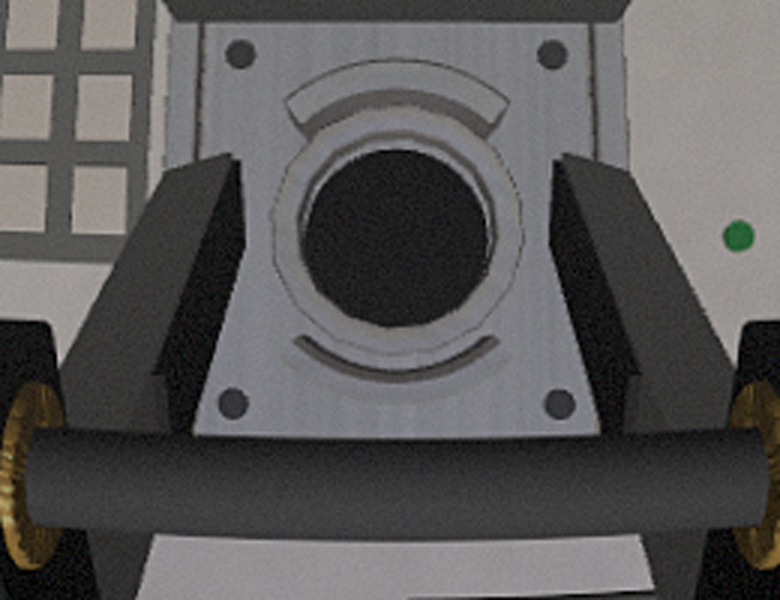

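```bash
cat >> h.py <<'E'
def facefit(tag,s0,t0,r0,r1,hmin,hmax):
    Q=deck(wcloud(tag)).reshape(-1,3);r=np.hypot(Q[:,0]-s0,Q[:,1]-t0);k=(r>r0)&(r<r1)&(Q[:,2]>hmin)&(Q[:,2]<hmax);X=Q[k]
    for _ in range(6):
        A=np.c_[X[:,0]-s0,X[:,1]-t0,np.ones(len(X))];c=np.linalg.lstsq(A,X[:,2],rcond=None)[0];e=X[:,2]-A@c;k=abs(e)<max(1.2,2*e.std());X=X[k]
    return 'tilt deg s,t',np.degrees(np.arctan(c[:2])).round(1),'h',c[2].round(2),len(X),'centroid',X.mean(0).round(1)
E
python3 - <<'E'
from h import *
print(facefit('w9',565,52.7,17.3,21,9,27));
Q=deck(wcloud('w9'))
for v in range(250,345,3): print(v,Q[v,321].round(1),Q[v,300].round(1))
E
```

```text
('tilt deg s,t', array([0.2, 0.1]), 'h', np.float64(15.98), 1436, 'centroid', array([564.9,  52.8,  16. ]))
250 [541.8  52.3  23.1] [542.9  42.   28.1]
253 [541.7  52.3  15.4] [544.   41.9  26.4]
256 [543.3  52.3  15.4] [544.5  41.7  21.5]
259 [545.   52.3  16. ] [544.6  41.2  14. ]
262 [546.5  52.3  15.4] [546.5  41.4  15.6]
265 [547.   52.3   9.5] [548.4  41.5  17. ]
268 [548.1  52.3   6.4] [549.7  41.4  15.5]
271 [549.9  52.3   7. ] [551.1  41.4  14.7]
274 [551.4  52.3   6.5] [552.   41.1  10.1]
277 [553.1  52.3   6.3] [553.   40.9   5.7]
280 [554.7  52.3   6.7] [554.7  40.9   5.8]
283 [556.5  52.3   7.5] [556.4  41.    6.7]
286 [558.   52.3   6.8] [558.1  41.    7.1]
289 [559.6  52.3   6. ] [559.7  41.    6.6]
292 [561.3  52.3   7.4] [561.3  41.    6.1]
295 [562.9  52.3   6.6] [563.  41.   7.]
298 [564.5  52.3   6.8] [564.6  41.1   7.1]
301 [566.2  52.3   7.1] [566.2  41.    6.4]
304 [567.8  52.3   6.8] [567.8  41.    5.9]
307 [569.3  52.3   5.7] [569.4  41.1   6.5]
310 [571.   52.3   6.2] [571.   41.1   6.2]
313 [572.6  52.3   6.1] [572.7  41.1   7. ]
316 [574.2  52.3   6.2] [574.3  41.1   6.9]
319 [575.8  52.3   6. ] [575.9  41.1   7. ]
322 [577.4  52.3   5.9] [577.7  41.6  15.1]
325 [579.   52.3   5.9] [579.2  41.7  16.8]
328 [580.7  52.3  15.4] [580.8  41.6  14.9]
331 [582.2  52.3  15.8] [582.3  41.7  16. ]
334 [583.8  52.3  15.8] [583.9  41.2   6.5]
337 [585.3  52.3  14.1] [585.4  41.7  15.1]
340 [587.1  52.3   4.9] [586.6  42.3  26.2]
343 [588.7  52.3   7. ] [588.1  42.3  26.8]
```

```bash
python3 - <<'E'
from plan import *
cmd=np.array([474.95,-311.16,18.55])
for t in [(-172,440,-155),(-9.8,26,28.8),(-24,0,41.6),(-2.5,0,4.3)]: cmd=add(cmd,t)
print(cmd, rel(cmd,[447.1,-139.9,70]))
E
```

```text
[569.41754512 190.4581545   98.85      ] [ 195.6 -293.    28.9]
```

Request:
jog_arm(
  deltas="7 0 -12 0 56; 16 0 -28 0 56; 30 0 -60 0 56; 50 -35 -75 0 56; 75 -85 -75 0 56; 105 -135 -75 0 56; 135 -185 -70 0 56; 165 -235 -50 0 56; 190 -280 -20 0 56; 195.6 -293 10 0 56",
)

```text
clock: 16.85
eef_pos: [446.3, -142.1, 89.5]
eef_rot: [-3.14, 0.002, -2.91]
wrist_force: [0.0, 0.2, -0.1]
finger_gap: 56.0
```

Request:
jog_arm(
  deltas="0 0 15 0 56; 0 0 18.9 0 56; 0 0 18.9 0 56; 0 0 18.9 0 56; 0 0 18.9 0 56; 0 0 18.9 0 56; 0 0 18.9 0 56; 0 0 18.9 0 56; 0 0 18.9 0 56; 0 0 18.9 0 56",
)

```text
clock: 18.1
eef_pos: [447.1, -139.9, 69.9]
eef_rot: [3.142, -0.0, -2.907]
wrist_force: [0.1, 0.2, 0.3]
finger_gap: 56.0
```

```bash
python3 - <<'E'
from plan import *
s=look('w10');print(s['eef_pos'],s['clock'])
z=np.load('pics/w10.npz')
cv2.imwrite("pics/w10c.png",cv2.resize(z['p'][200:400,200:460,::-1],(780,600),interpolation=cv2.INTER_CUBIC))
q=wproj('w10',[451,-139,9]);print(q)
for r in (22,18): print(circ('w10',q[0],q[1],0,9,r))
E
```

```text
[ 447.10710748 -139.9063162    69.92990139] 18.1
[321.79084113 265.74788137]
(array([ 450.75678656, -137.26238445]), np.float64(21.885694634269942), 89, np.float64(0.11713311533355258))
(array([ 451.00410669, -137.13678686]), np.float64(18.35384076835057), 106, np.float64(0.10959535285260459))
```

View pics/w10c.png

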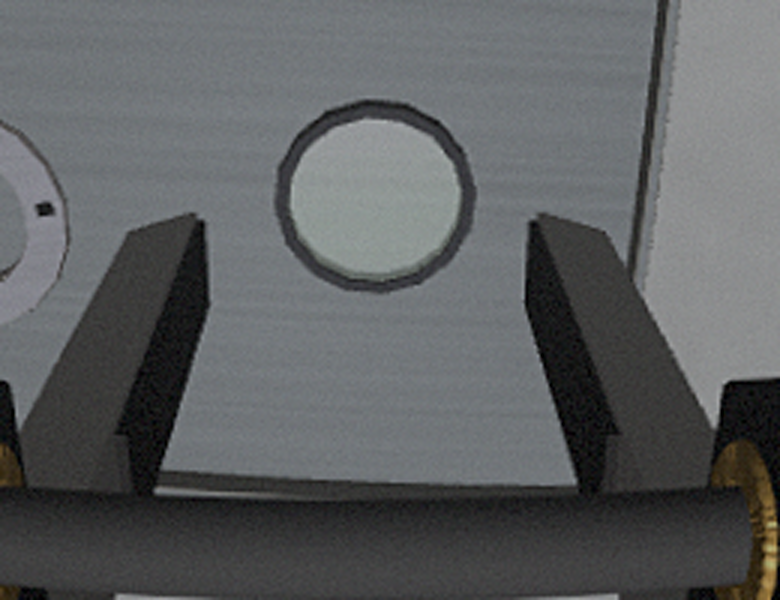

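Request:
jog_arm(
  deltas="-0.3 1.8 20 0 56; -0.3 1.8 40 0 56; -0.3 1.8 50 0 56; -0.3 1.8 51.7 0 56; -0.3 1.8 51.7 0 56; -0.3 1.8 51.7 0 40; -0.3 1.8 51.7 0 40; -0.3 1.8 51.7 0 40; -0.3 1.8 51.7 0 40; -0.3 1.8 51.7 0 40",
  squeeze=6,
)

```text
clock: 19.4
eef_pos: [447.3, -138.2, 18.6]
eef_rot: [-3.141, 0.001, -2.907]
wrist_force: [-0.5, -0.4, 7.4]
finger_gap: 43.3
```

```bash
python3 - <<'E'
from plan import *
cmd=np.array([569.4175,190.458,98.85])
for t in [(195.6,-293,10),(0,0,18.9),(-.3,1.8,51.7)]: cmd=add(cmd,t)
print(cmd)
a=None
for h in (65,35,25,20,14.5):
    M=undeck([565,52.75,6+h]);T=M-3.7*e+[0,0,12.6];print(h,T.round(1),rel(cmd,T), '' if a is None else rel(a,T));
    if a is None:a=T
E
```

```text
[ 447.02884313 -138.11550269   18.25      ]
65 [541.1 183.8 150.6] [-166.2  291.2 -132.3] 
35 [555.7 187.2 124.6] [-181.2  291.3 -106.4] [-15.   0.  26.]
25 [560.6 188.4 116. ] [-186.2  291.3  -97.7] [-20.    0.   34.6]
20 [563.  189.  111.6] [-188.7  291.3  -93.4] [-22.5   0.   39. ]
14.5 [565.7 189.6 106.9] [-191.5  291.3  -88.6] [-25.2   0.   43.7]
```

Request:
jog_arm(
  deltas="0 0 -40 0 40; -5 8 -90 0 40; -25 45 -130 0 40; -50 90 -145 0 40; -78 138 -150 0 40; -106 187 -150 0 40; -132 235 -148 0 40; -155 275 -140 0 40; -166.2 291.2 -132.3 0 40; -166.2 291.2 -132.3 0 40",
)

```text
clock: 20.65
eef_pos: [540.8, 183.9, 149.5]
eef_rot: [-3.141, -0.002, -2.906]
wrist_force: [-0.6, 0.7, -1.2]
finger_gap: 43.7
```

```bash
python3 - <<'E'
from plan import *
s=look('w11');print(s['eef_pos'],s['finger_gap'],s['wrist_force'])
z=np.load('pics/w11.npz')
cv2.imwrite("pics/w11c.png",cv2.resize(z['p'][220:420,190:450,::-1],(780,600),interpolation=cv2.INTER_CUBIC))
E
```

```text
[540.76143945 183.88635263 149.52980096] 43.70358343755648 [-0.57329211  0.65476422 -1.16687724]
```

View pics/w11c.png

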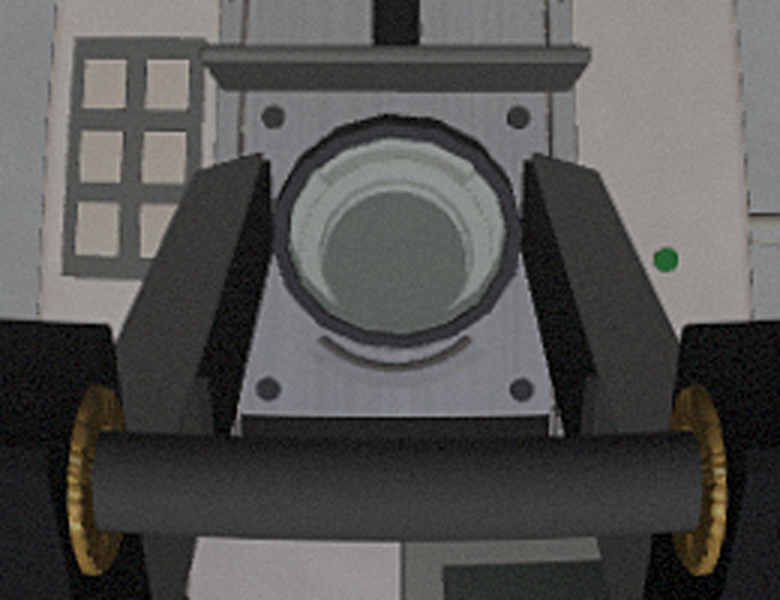

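Request:
jog_arm(
  deltas="-5 0 8.7 0 40; -10 0 17.3 0 40; -15 0 26 0 40; -18 0 31.2 0 40; -19 0 32.9 0 40; -20 0 34.6 0 40; -20.5 0 35.5 0 40; -21 0 36.4 0 40; -21.5 0 37.2 0 40; -22 0 38.1 0 40",
)

```text
clock: 21.95
eef_pos: [562.5, 188.9, 112.5]
eef_rot: [-3.142, 0.0, -2.907]
wrist_force: [-0.3, -0.6, 1.1]
finger_gap: 43.3
```

Request:
jog_arm(
  deltas="-0.5 0 0.9 0 40; -1 0 1.7 0 40; -1.5 0 2.6 0 40; -2.2 0 3.8 0 40; -3.2 0 5.6 0 40; -3.2 0 5.6 0 40; -3.2 0 5.6 0 46; -3.2 0 5.6 0 50; -3.2 0 5.6 0 54; -3.2 0 5.6 0 54",
)

```text
clock: 23.2
eef_pos: [565.6, 189.6, 106.9]
eef_rot: [-3.142, 0.0, -2.907]
wrist_force: [0.4, -0.1, -0.6]
finger_gap: 54.1
```

```bash
python3 - <<'E'
from plan import *
s=look('w12');print(s['eef_pos'],s['finger_gap'],s['wrist_force'])
z=np.load('pics/w12.npz')
cv2.imwrite("pics/w12c.png",cv2.resize(z['p'][220:420,190:450,::-1],(780,600),interpolation=cv2.INTER_CUBIC))
for a in ((0,17),(18.5,21.5),(0,21.5)): print(facefit('w12',565,52.7,*a,15,28));
E
```

```text
[565.61450144 189.58836667 106.87693347] 54.12784265255484 [ 0.39159492 -0.07548306 -0.58410927]
('tilt deg s,t', array([ 0.1, -0.1]), 'h', np.float64(21.13), 3041, 'centroid', array([565. ,  52.8,  21.1]))
('tilt deg s,t', array([ 0.6, -0. ]), 'h', np.float64(21.92), 1092, 'centroid', array([563.4,  52.8,  21.9]))
('tilt deg s,t', array([ 0.3, -0.1]), 'h', np.float64(21.28), 4538, 'centroid', array([564.6,  52.8,  21.3]))
```

View pics/w12c.png

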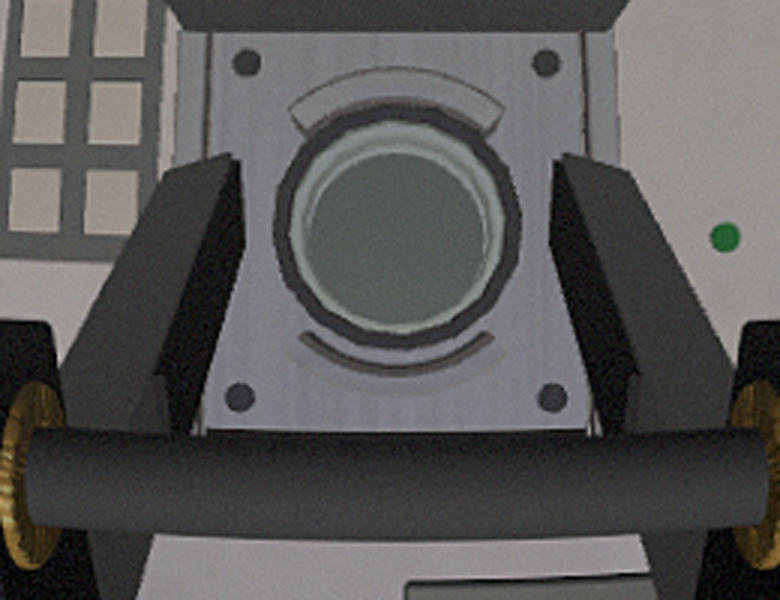

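```bash
python3 - <<'E'
from plan import *
cmd=np.array([447.0288,-138.1155,18.25])
for t in [(-166.2,291.2,-132.3),(-22,0,38.1),(-3.2,0,5.6)]: cmd=add(cmd,t)
print(cmd, rel(cmd,[472,-230.6,75]))
E
```

```text
[565.62393233 189.55292171 106.85      ] [ 188.6 -387.    31.9]
```

Request:
jog_arm(
  deltas="7 0 -12 0 56; 16 0 -28 0 60; 30 -5 -60 0 70; 48 -50 -70 0 70; 70 -103 -70 0 70; 92 -156 -70 0 70; 114 -209 -70 0 70; 136 -262 -65 0 70; 158 -315 -45 0 70; 178 -365 -10 0 70",
)

```text
clock: 24.5
eef_pos: [477.3, -207.4, 119.5]
eef_rot: [-3.139, 0.003, -2.908]
wrist_force: [0.3, -0.8, 0.1]
finger_gap: 70.1
```

Request:
jog_arm(
  deltas="8 -18 25 0 70; 10.6 -22 41.9 0 70; 10.6 -22 41.9 0 70; 10.6 -22 41.9 0 70; 10.6 -22 41.9 0 70; 10.6 -22 41.9 0 70; 10.6 -22 41.9 0 70; 10.6 -22 41.9 0 70; 10.6 -22 41.9 0 70; 10.6 -22 41.9 0 70",
)

```text
clock: 25.75
eef_pos: [472.2, -229.2, 75.9]
eef_rot: [3.142, -0.0, -2.907]
wrist_force: [0.1, -0.8, -0.2]
finger_gap: 70.2
```

```bash
python3 - <<'E'
from plan import *
s=look('w13');print(s['eef_pos'],s['clock'])
z=np.load('pics/w13.npz')
cv2.imwrite("pics/w13c.png",cv2.resize(z['p'][200:400,200:460,::-1],(780,600),interpolation=cv2.INTER_CUBIC))
q=wproj('w13',[476,-229.7,13]);print(q)
for r in (26.5,17): print(circ('w13',q[0],q[1],0,13,r))
E
```

```text
[ 472.15209769 -229.20685499   75.86687385] 25.75
[319.71486009 264.18979431]
(array([ 477.27622244, -227.89495945]), np.float64(25.74046712440929), 87, np.float64(0.06743021195786285))
(array([ 473.86545234, -228.48524842]), np.float64(16.67148971399411), 62, np.float64(0.09524420610871956))
```

View pics/w13c.png

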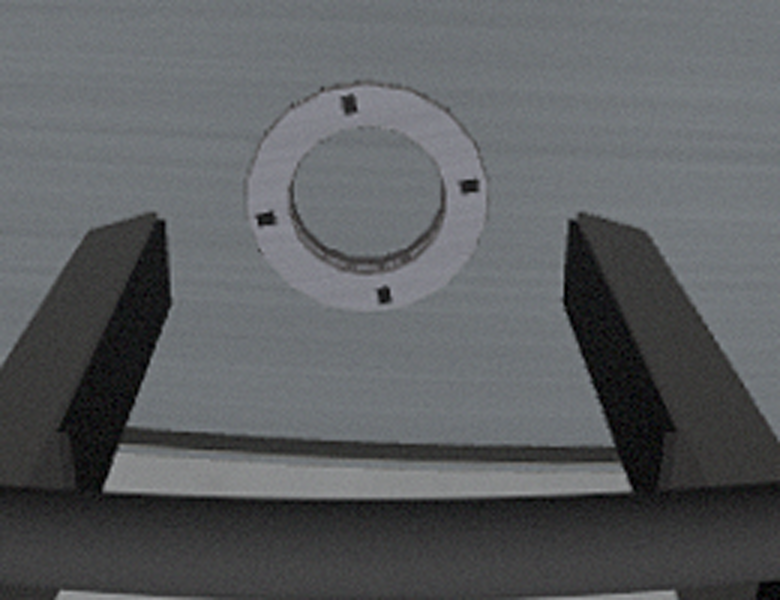

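```bash
python3 - <<'E'
from plan import *
z=np.load('pics/w13.npz');g=cv2.cvtColor(z['p'],cv2.COLOR_RGB2GRAY)
print(wonz('w13',322.6,266.2,13))
for c in [(477.3,-227.9),(476,-228.2),(473.9,-228.5)]: print(wproj('w13',[*c,13]))
for nm,(x0,y0) in dict(top=(367,85),bot=(365,311),left=(245,190),right=(490,190),it=(369,127),ib=(367,272),il=(291,195),ir=(446,195)).items():
    print(nm,wonz('w13',200+x0/3,200+y0/3,13)@np.array([e,EY]).T)
print(g[215:310,322])
E
```

```text
[ 476.91590123 -227.55266481   13.        ]
[321.94316668 266.6216209 ]
[321.96085228 264.69608848]
[322.2666113  261.63295387]
top [ 385.44524936 -332.50586087]
bot [ 437.92751395 -332.91326305]
left [ 408.95129012 -358.98166403]
right [ 408.93445597 -305.76647637]
it [ 394.65426941 -332.07378281]
ib [ 428.26444488 -332.47112278]
il [ 410.05493344 -348.97547228]
ir [ 410.04614892 -315.3414276 ]
[114 113 116 112 108 114 111 119 117 114 116 103  92 117 138 135 136 137
 134 132 134 133 133 129 130 128 127 112 119 113 114 111 114 106 109 117
 117 114 114 113 119 109 117 112 113 114 114 113 111 115 113 113 115 117
 113 111 115 111 111 112 110 112 116 116 111 111 109 111 114 109  91  65
  64  99 110  73  94 135 132 131 132 128 128 126 129 134 135 133 130 111
 112 114 111 113 113]
```

Request:
jog_arm(
  deltas="-2.4 0.4 20 0 70; -2.4 0.4 40 0 70; -2.4 0.4 51 0 70; -2.4 0.4 54.9 0 70; -2.4 0.4 54.9 0 60; -2.4 0.4 54.9 0 48; -2.4 0.4 54.9 0 48; -2.4 0.4 54.9 0 48; -2.4 0.4 54.9 0 48; -2.4 0.4 54.9 0 48",
  squeeze=6,
)

```text
clock: 27.05
eef_pos: [474.7, -228.4, 21.4]
eef_rot: [-3.141, 0.001, -2.907]
wrist_force: [0.4, -0.1, 6.0]
finger_gap: 53.3
```

```bash
python3 - <<'E'
from plan import *
s=manip.read_state();print(s['eef_pos'],s['finger_gap'],s['wrist_force'])
E
```

```text
[ 474.70165114 -228.39833385   21.43205057] 53.27399706323097 [ 0.35061189 -0.05149534  6.0351575 ]
```

```bash
python3 - <<'E'
from plan import *
cmd=np.array([474.4,-228.3,21.0])
a=None
for h in (75,45,38,35,30,27,24.5):
    M=undeck([565.5,52.75,6+h]);T=M-2.7*e+[0,0,10.4];print(h,T.round(1),rel(cmd,T), '' if a is None else rel(a,T));
    if a is None:a=T
E
```

```text
75 [537.7 182.9 157.3] [-157.   385.3 -136.3] 
45 [552.2 186.4 131.3] [-172.   385.3 -110.3] [-15.   0.  26.]
38 [555.7 187.2 125.3] [-175.5  385.3 -104.3] [-18.5   0.   32. ]
35 [557.1 187.6 122.7] [-177.   385.3 -101.7] [-20.    0.   34.6]
30 [559.5 188.2 118.3] [-179.5  385.3  -97.3] [-22.5   0.   39. ]
27 [561.  188.5 115.7] [-181.   385.3  -94.7] [-24.    0.   41.6]
24.5 [562.2 188.8 113.6] [-182.2  385.3  -92.6] [-25.2   0.   43.7]
```

Request:
jog_arm(
  deltas="0 0 -40 0 48; -3 8 -90 0 48; -20 48 -130 0 48; -42 100 -150 0 48; -64 152 -155 0 48; -86 204 -155 0 48; -107 256 -155 0 48; -128 308 -155 0 48; -146 355 -150 0 48; -157 385.3 -140 0 48",
)

```text
clock: 28.3
eef_pos: [537.6, 185.2, 160.7]
eef_rot: [3.142, 0.0, -2.906]
wrist_force: [-0.7, 0.1, 0.3]
finger_gap: 53.8
```

Request:
jog_arm(
  deltas="-2 0 6 0 48; -6 0 13 0 48; -10 0 20 0 48; -13 0 26 0 48; -15 0 29.7 0 48; -15 0 29.7 0 48; -15 0 29.7 0 48; -15 0 29.7 0 48; -15 0 29.7 0 48; -15 0 29.7 0 48",
)

```text
clock: 29.55
eef_pos: [552.3, 186.5, 131.4]
eef_rot: [-3.142, 0.0, -2.907]
wrist_force: [-0.9, 0.1, -0.7]
finger_gap: 53.5
```

```bash
python3 - <<'E'
from plan import *
s=look('w14');print(s['eef_pos'],s['finger_gap'],s['wrist_force'])
z=np.load('pics/w14.npz')
cv2.imwrite("pics/w14c.png",cv2.resize(z['p'][220:420,190:450,::-1],(780,600),interpolation=cv2.INTER_CUBIC))
E
```

```text
[552.31131555 186.50592414 131.39040485] 53.53438515886193 [-0.89919868  0.12666124 -0.7254938 ]
```

View pics/w14c.png

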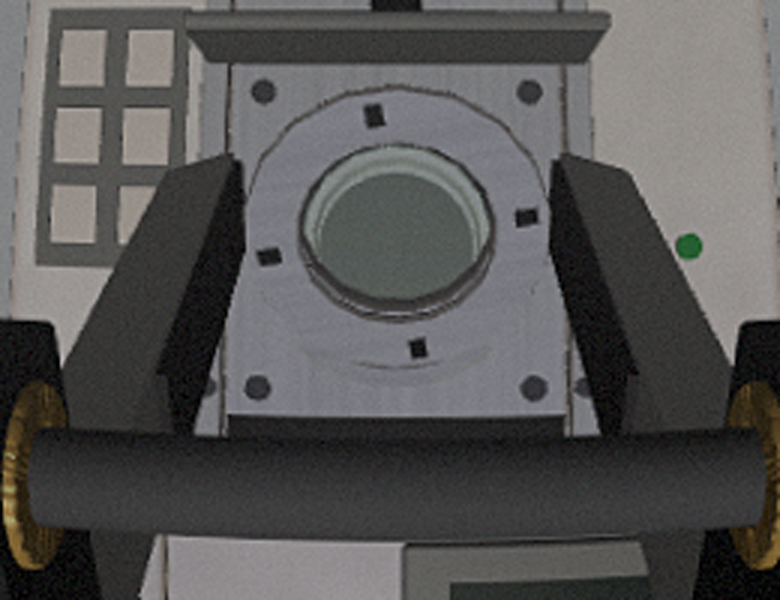

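```bash
python3 - <<'E'
from plan import *
M=undeck([565.5,52.75,51])+0.;q=wproj('w14',M+[0,0,2]);print(M,q)
for r in(26.3,17): 
    c=circ('w14',q[0],q[1],0,M[2]+2,r);print(c, (c[0]-M[:2])@e[:2],(c[0]-M[:2])@EY[:2])
C=wcloud('w14').reshape(-1,3);k=(np.hypot(C[:,0]-M[0],C[:,1]-M[1])<30)&(abs(C[:,2]-M[2]-2)<3);X=C[k];print(X[:,2].mean(),(X-M)@e, ((X-M)@e).min(),((X-M)@e).max(),((X-M)@EY).min(),((X-M)@EY).max())
E
```

```text
[554.8721118  187.04319918 120.92229559] [321.68566231 298.25567003]
(array([555.39716756, 187.03429339]), np.float64(26.452577578595847), 30, np.float64(0.10909537396549324)) 0.5085609008443679 -0.13087654573188276
(array([555.47669766, 187.52302499]), np.float64(16.460032889104045), 72, np.float64(0.09688900947215444)) 0.6996668499592551 0.3259189550795539
121.8975239300866 [-26.15744785 -26.10797994 -26.47848651 ...  27.14443612  27.62627021
  26.95683089] -26.478486508387707 27.69326857479343 -27.763400067398507 27.6469184482749
```

Request:
jog_arm(
  deltas="-2.5 0 4.3 0 48; -3.5 0 6.1 0 48; -4.5 0 7.8 0 48; -5.5 0 9.5 0 48; -6.2 0 11.2 0 48; -7 0 13 0 48; -7.8 0 14.3 0 48; -8.5 0 15.6 0 48; -9.2 0 16.7 0 48; -9.8 0 17.7 0 48",
)

```text
clock: 30.85
eef_pos: [562.0, 188.8, 113.7]
eef_rot: [3.142, 0.0, -2.907]
wrist_force: [-2.6, -0.2, 1.7]
finger_gap: 53.3
```

```bash
python3 - <<'E'
from plan import *
s=look('w15');print(s['eef_pos'],s['finger_gap'],s['wrist_force'])
z=np.load('pics/w15.npz')
cv2.imwrite("pics/w15c.png",cv2.resize(z['p'][220:420,190:450,::-1],(780,600),interpolation=cv2.INTER_CUBIC))
print(facefit('w15',565,52.7,18,26,26,42))
E
```

```text
[562.0150713  188.79306515 113.66092462] 53.342301101817036 [-2.58745895 -0.1815924   1.72690899]
('tilt deg s,t', array([-0.1, -0.4]), 'h', np.float64(32.16), 3803, 'centroid', array([565.4,  52.7,  32.2]))
```

View pics/w15c.png

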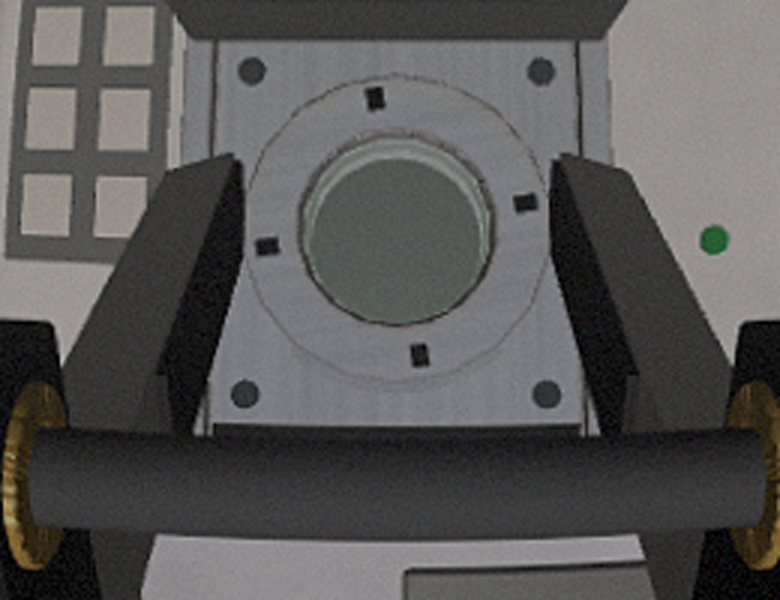

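Request:
jog_arm(
  deltas="0 0 0 0 54.5; 0 0 0 0 58; 0 0 0 0 64; 0 0 0 0 64; 4 0 -7 0 64; 12 0 -21 0 64; 22 0 -40 0 60; 40 0 -60 0 30; 60 0 -65 0 30; 60 0 -65 0 30",
)

```text
clock: 32.15
eef_pos: [503.0, 174.8, 180.2]
eef_rot: [3.142, 0.002, -2.907]
wrist_force: [-0.1, -0.9, 0.3]
finger_gap: 33.7
```

```bash
python3 - <<'E'
from plan import *
s=look('w16');print(s['eef_pos'],s['finger_gap'],s['wrist_force'],s['clock'])
z=np.load('pics/w16.npz')
cv2.imwrite("pics/w16c.png",cv2.resize(z['p'][220:420,190:450,::-1],(780,600),interpolation=cv2.INTER_CUBIC))
print(facefit('w16',565,52.7,18,26,26,42))
E
```

```text
[502.96421717 174.76263611 180.20375279] 33.67508523444025 [-0.13388171 -0.88530268  0.29976594] 32.15
('tilt deg s,t', array([-0.1,  0. ]), 'h', np.float64(32.06), 1755, 'centroid', array([564.3,  52.7,  32.1]))
```

View pics/w16c.png

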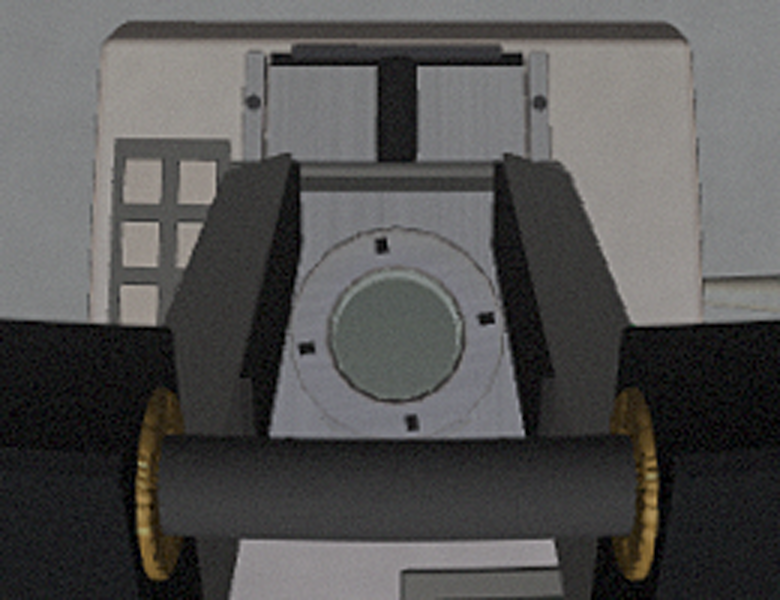

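Request:
jog_arm(
  deltas="-2 -0.1 30 0 30; -2 -0.1 60 0 30; -2 -0.1 90 0 30; -2 -0.1 108 0 30; -2 -0.1 116 0 30; -2 -0.1 116.5 0 30; -2 -0.1 116.5 0 6; -2 -0.1 116.5 0 6; -2 -0.1 116.5 0 6; -2 -0.1 116.5 0 6",
  squeeze=25,
)

```text
clock: 33.45
eef_pos: [505.7, 175.3, 62.6]
eef_rot: [3.142, 0.001, -2.907]
wrist_force: [-1.2, 0.7, 6.3]
finger_gap: 9.9
```

Request:
jog_arm(
  deltas="-2 0 -1.2 0 6; -9 0 -5.2 0 6; -18 0 -10.4 0 6; -27 0 -15.6 0 6; -36 0 -20.8 0 6; -44 0 -25.4 0 6; -51 0 -29.4 0 6; -57 0 -32.9 0 6; -61 0 -35.2 0 6; -64 0 -37 0 6",
)

```text
clock: 34.7
eef_pos: [566.8, 189.7, 98.9]
eef_rot: [-3.141, -0.003, -2.907]
wrist_force: [-9.6, -2.2, 5.0]
finger_gap: 9.3
```

Request:
jog_arm(
  deltas="-1 0 -0.6 0 6; -2 0 -1.2 0 6; -3 0 -1.7 0 6; -4 0 -2.3 0 6; -5 0 -2.9 0 6; -6 0 -3.5 0 6; -7 0 -4 0 6; -7.5 0 -4.3 0 6; -8 0 -4.6 0 6; -8 0 -4.6 0 6",
)

```text
clock: 35.95
eef_pos: [573.2, 191.3, 102.7]
eef_rot: [-3.141, -0.007, -2.907]
wrist_force: [-16.2, -4.2, 4.6]
finger_gap: 9.5
```

```bash
python3 - <<'E'
from plan import *
s=look('w17');print(s['eef_pos'],s['finger_gap'],s['wrist_force'],s['clock'])
E
```

```text
[573.2093812  191.30750105 102.67264864] 9.52097103818812 [-16.17260978  -4.24606342   4.58103669] 35.95
```

View pics/w17.png

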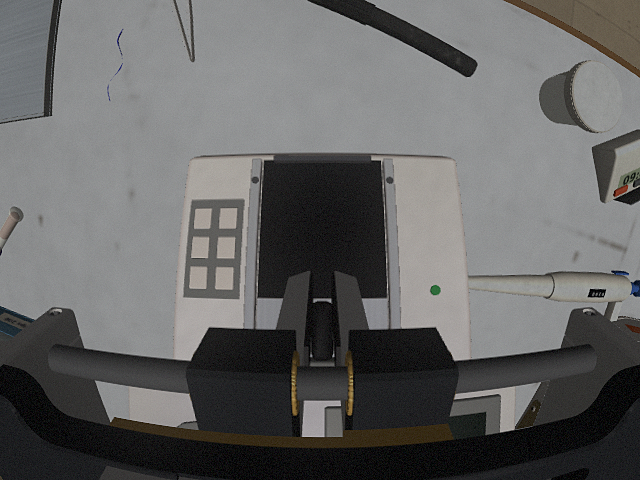

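Request:
jog_arm(
  deltas="-1 0 -0.6 0 6; -1 0 -0.6 0 6; 1 0 0.6 0 6; 2.5 0 1.5 0 30; 2.5 0 1.5 0 30; 2.5 0 1.5 0 30; 3 0 -30 0 30; 10 0 -80 0 30; 30 0 -120 0 30; 46 0 -140 0 90",
)

```text
clock: 37.25
eef_pos: [530.6, 181.2, 246.1]
eef_rot: [3.142, 0.003, -2.907]
wrist_force: [0.3, -0.8, 0.3]
finger_gap: 36.7
```

Request:
jog_arm(
  deltas="0 0 -5 0 90; 0 0 -5 0 90; 0 0 -5 0 90; 0 0 -5 0 90; 0 0 -5 0 90; 0 0 -5 0 90; 0 0 -5 0 90; 0 0 -5 0 90; 0 0 -5 0 90; 0 0 -5 0 90",
)

```text
clock: 38.5
eef_pos: [530.7, 181.2, 248.7]
eef_rot: [3.142, -0.0, -2.907]
wrist_force: [0.1, 0.2, -0.2]
finger_gap: 89.9
```

```bash
python3 - <<'E'
from plan import *
s=look('w18');print(s['eef_pos'],s['finger_gap'],s['wrist_force'],s['clock'])
z=np.load('pics/w18.npz')
cv2.imwrite("pics/w18c.png",cv2.resize(z['p'][180:330,230:430,::-1],(800,600),interpolation=cv2.INTER_CUBIC))
p,d=optics.camera('side');cv2.imwrite('pics/side1.png',p[:,:,::-1]);np.savez('pics/side1.npz',p=p,d=d)
cv2.imwrite("pics/s1c.png",cv2.resize(p[140:300,240:420,::-1],(675,600),interpolation=cv2.INTER_CUBIC))
Q=deck(wcloud('w18'))
for v in range(290,345,1):
    print(v,Q[v,300].round(1),Q[v,345].round(1))
E
```

```text
[530.71630088 181.22181962 248.69479591] 89.85288293079188 [ 0.05997469  0.2086028  -0.1555228 ] 38.5
290 [584.4  32.1   6.4] [584.4  74.5   7.3]
291 [585.1  32.1   4.8] [585.3  74.6   6.6]
292 [586.2  32.1   5.9] [586.2  74.6   6.3]
293 [587.2  32.2   6. ] [587.1  74.6   5.6]
294 [588.2  32.2   6.6] [588.1  74.6   5.9]
295 [589.2  32.3   7.7] [589.2  74.5   7.4]
296 [590.   32.2   6. ] [590.1  74.5   6.8]
297 [591.   32.2   6.6] [591.   74.5   6.5]
298 [592.1  32.3   8.2] [592.1  74.4   8.1]
299 [593.   32.3   7.2] [592.8  74.6   4.8]
300 [593.8  32.2   5.9] [593.9  74.5   7.1]
301 [594.7  32.2   4.8] [594.8  74.5   6.8]
302 [595.8  32.3   6.8] [595.7  74.5   6.1]
303 [596.6  32.2   5. ] [596.6  74.6   5.2]
304 [597.5  32.2   4.8] [597.5  74.5   5.2]
305 [598.6  32.3   6.6] [598.6  74.5   6.1]
306 [601.4  34.   35.5] [601.4  72.7  34.9]
307 [602.3  34.   35.8] [602.3  72.6  35.5]
308 [603.2  34.1  36.7] [603.2  72.6  36.6]
309 [604.   34.   35.9] [604.   72.6  36. ]
310 [604.9  34.   35.8] [604.9  72.6  35.6]
311 [605.   33.2  21.2] [605.1  73.4  23.1]
312 [605.2  32.3   6.6] [605.1
[... 721 characters left out ...]
 [621.3  35.1  52.2] [621.3  71.4  54. ]
330 [622.2  35.1  52. ] [622.2  71.4  54. ]
331 [623.   35.   51.3] [623.   71.4  54. ]
332 [623.8  35.1  51.5] [623.8  71.4  54. ]
333 [624.6  35.1  51.8] [624.6  71.3  54.9]
334 [625.4  35.1  52.7] [625.4  71.3  55.3]
335 [626.2  35.1  52.6] [626.2  71.3  54.5]
336 [627.1  35.1  51.5] [627.   71.3  54.6]
337 [627.9  35.1  51.8] [627.8  71.3  55.4]
338 [628.7  35.1  52.3] [628.6  71.3  54.9]
339 [629.5  35.2  52.9] [629.5  71.3  53.9]
340 [630.3  35.1  51.7] [630.3  71.3  54.3]
341 [631.2  35.1  52.3] [631.1  71.3  54.6]
342 [632.   35.2  52.5] [631.9  71.3  54.6]
343 [632.8  35.1  51.9] [632.7  71.3  54.1]
344 [633.6  35.2  53.2] [633.6  71.4  53. ]
```

View pics/w18c.png

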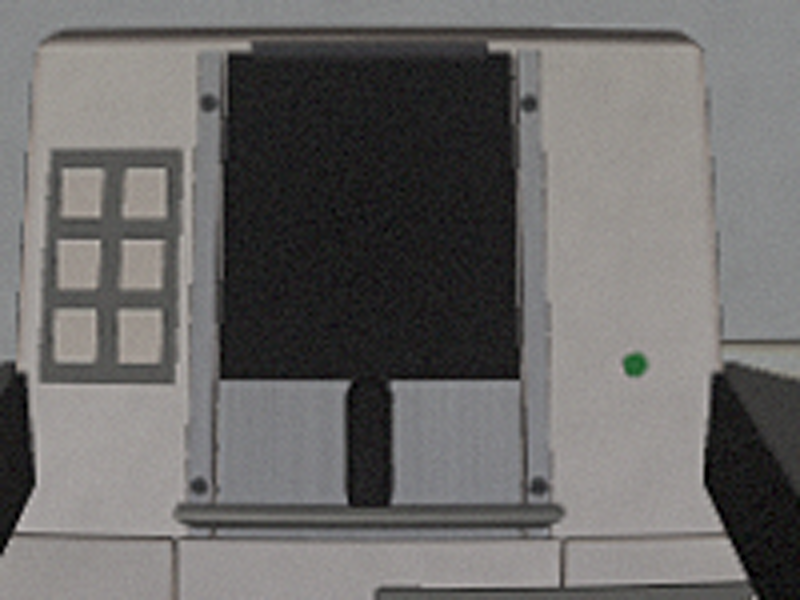

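View pics/s1c.png

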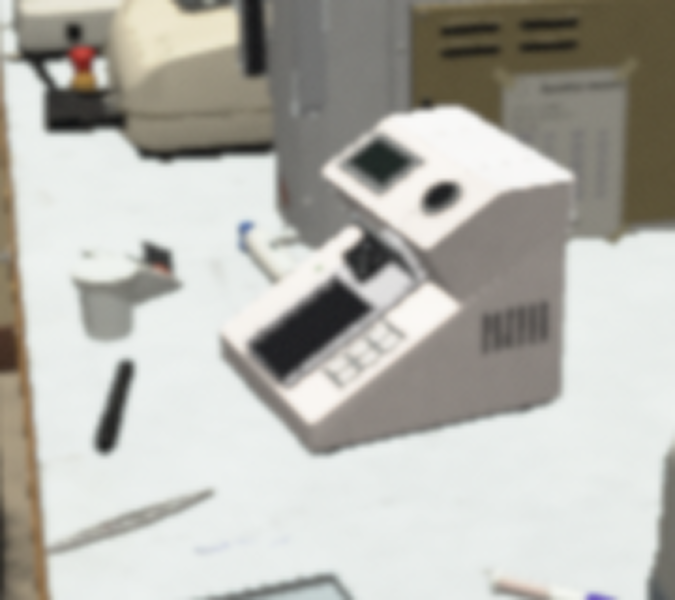

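```bash
python3 -c "
from cell import workorder; print(workorder.sign_off())"
```

```text
the job is handed in; nothing more can be done
None
```

The filter is fitted and the drawer is pushed home; I handed the job in at about 38.6 s of the 72 s allowed.

I pulled the drawer to its stop, then set the spacer, the filter and the flanged ring into the cell in that order. Each was held level and let tilt flat onto the one below under light grip before release. Finally I pushed the drawer home by its fin and let go.

| Check | Measured | Expected |
|---|---|---|
| Spacer top above deck, tilt | 16.0 mm, 0.2° | 16 mm, flat |
| Filter rim top above deck, tilt | 21.9 mm, 0.6° at most | 22 mm, flat |
| Ring flange top above deck (after release), tilt | 32.1 mm, 0.1° | 32 mm, flat |
| Drawer travel from stop to home | 80.1 mm | 80 mm |
| Gap from front plate to hood, drawer home | about 4 mm | 4 mm |

- **Drawer start position:** The drawer appeared to start about 5 mm open, not fully home. Pulling it out moved only about 76 mm, and the front plate stood about 9 mm from the hood at the start.
- **Forces:** The highest wrist force I read was about 24 N, at the drawer's stop.
- **Other objects:** The cup, tweezers and marker look undisturbed in the last side picture. I judged that by eye and did not measure it.
- **Not seen:** The closed drawer hides the stack, so its last direct check was just before the push. The push itself met no catch before the end stop.

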